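Drive the worn pivot bushes out of the lens yokes

TASK

Get the three lens yokes ready for washing. Where a yoke still has its worn orange bush, set it astride the steel beam of the blue stand with its bore over a hole and drive the bush down and out into the catch tray with the red-handled drift, not with the fingers. When all the bushes are out, have all three stripped yokes hanging level astride the steel box-tube wash rail and the drift fully home upright in its wooden block; leave the lenses and the loupe alone.

Things in the scene. Friction and masses are not known exactly. Their poses are not given: they have to be found in the camera images.
- yoke0_hub (a point): Lens yoke, 220 g: bare aluminium square hub 44 x 44, 34 tall, on a grey fork: bridge plate 84 (x) x 44 (y) x 12 thick; a 26 mm bore goes down (z) through both. Two cheeks 60 wide (y), 10 thick, at the x ends, 64 apart inside, reach 45 below the bridge: it sits astride a bar along its y. Point: hub centre on the bore axis, 29 above the bridge's underside, 74 above the feet. Grasp across the y faces.
- bush0: Orange plastic bush of yoke 0 (absent if that yoke is already stripped): sleeve 25 mm in diameter, 40 long, 10 mm bore, 30 g. Origin: its centre; z its axis. Starts in the yoke's bore, 3 mm below the hub's top and 3 mm above the bridge's underside, held by two spring balls in a groove round it: lets go at 5 to 10 N, drags for 20 mm, then drops out.
- yoke1_hub (a point): Lens yoke, 220 g: bare aluminium square hub 44 x 44, 34 tall, on a grey fork: bridge plate 84 (x) x 44 (y) x 12 thick; a 26 mm bore goes down (z) through both. Two cheeks 60 wide (y), 10 thick, at the x ends, 64 apart inside, reach 45 below the bridge: it sits astride a bar along its y. Point: hub centre on the bore axis, 29 above the bridge's underside, 74 above the feet. Grasp across the y faces.
- bush1: Orange plastic bush of yoke 1 (absent if that yoke is already stripped): sleeve 25 mm in diameter, 40 long, 10 mm bore, 30 g. Origin: its centre; z its axis. Starts in the yoke's bore, 3 mm below the hub's top and 3 mm above the bridge's underside, held by two spring balls in a groove round it: lets go at 5 to 10 N, drags for 20 mm, then drops out.
- yoke2_hub (a point): Lens yoke, 220 g: bare aluminium square hub 44 x 44, 34 tall, on a grey fork: bridge plate 84 (x) x 44 (y) x 12 thick; a 26 mm bore goes down (z) through both. Two cheeks 60 wide (y), 10 thick, at the x ends, 64 apart inside, reach 45 below the bridge: it sits astride a bar along its y. Point: hub centre on the bore axis, 29 above the bridge's underside, 74 above the feet. Grasp across the y faces.
- bush2: Orange plastic bush of yoke 2 (absent if that yoke is already stripped): sleeve 25 mm in diameter, 40 long, 10 mm bore, 30 g. Origin: its centre; z its axis. Starts in the yoke's bore, 3 mm below the hub's top and 3 mm above the bridge's underside, held by two spring balls in a groove round it: lets go at 5 to 10 N, drags for 20 mm, then drops out.
- stand_tray (a point): Stand, fixed: blue catch tray 88 (x) by 232 mm (y), walls 26 high, a 16 mm kicker rod on its floor; above it on two end plates a flat steel beam along y, 54 wide, 12 thick, top face 105 mm above the bench, with two 36 mm round through holes on its centre line, 120 mm apart. Point: middle of the tray floor, 4 mm above the bench; x across the beam, y along it, z up.
- stand_hole0 (a point): Centre of the +y hole of the stand's beam, at the beam's top face; axes as the stand's. A yoke astride the beam here (5 mm play either way across) has its hub centre 29 mm above this point; its bush clears the hole if the bore is within about 5 mm of the hole's centre. The holes are alike, may be used in any order and again.
- stand_hole1 (a point): Centre of the -y hole of the stand's beam, at the beam's top face; axes as the stand's. A yoke astride the beam here (5 mm play either way across) has its hub centre 29 mm above this point; its bush clears the hole if the bore is within about 5 mm of the hole's centre. The holes are alike, may be used in any order and again.
- rail_mid (a point): Wash rail, fixed: a straight steel box tube, 40 mm wide, 25 high, 300 mm long along y, on a short post near each end. Point: middle of its flat top face, 85 mm above the bench; x across the rail, y along it, z up. A yoke hanging astride it has its hub centre 29 mm above the top face; three fit side by side at 80 to 90 mm spacing.
- drift_handle (a point): Drift, 160 g: steel rod 18 mm in diameter, 52 long, under a 36 mm round collar 6 thick, with a red round handle 26 in diameter, 50 tall, above the collar. Point: handle centre, 31 above the collar's underside, 83 above the rod's tip; z from tip to handle. Starts upright in the block, collar on its top. With its collar on a hub, the rod shows 6 mm below the bridge.
- block_top (a point): Wooden parking block of the drift, fixed to the bench: 58 x 58 mm, 58 mm tall, with a 26 mm round upright hole 55 mm deep in the middle. Point: centre of the hole's mouth on the block's top face; z up. The parked drift's handle centre is 31 mm above it.
- lens_a: Black lens barrel, 53 mm in diameter, 34 mm tall, standing near the work; not part of the job. Origin at the centre of its underside.
- lens_b: Second black lens barrel, as lens_a; not part of the job.
- loupe: Black eye loupe, 36 mm in diameter, 36 mm tall, near the bench's edge; not part of the job. Origin at the centre of its underside.

How it is judged:
By the outcome, as a careful person would: the job done as asked, in the order asked, and still so for the second after the job is handed in, with the robot touching nothing.
Of bush0, bush1, bush2 only 2 to 3 are there at a start; the rules pass over those that are not, and their reading is None.
At some moment in a run one of yoke0, yoke1, yoke2 may be knocked a few centimetres aside while the robot is not near it.
It also fails if it takes over 210 s, if anything falls off the work surface, if the arm or the gripper's body presses on something with over 40 N, if the wrist force passes 120 N, or if a joint passes its speed limit or range.

ROBOT

A 7-joint arm with a two-finger parallel gripper is mounted at the origin on a cart in front of the work surface, level with it; the furniture and walls round the work are solid. World frame = base frame: x ahead of the robot, y to its left, z up, the work surface at z = 0. Lengths are in mm, angles in rad, forces in N, time in s.
With the tool pointing down it reaches from about 400 to 875 mm from the base axis. Payload 4.4 kg.
Tool frame: the origin (TCP) lies on the centre line of the jaws, within the pads' length; the fingertips stand 19 mm ahead of it and the grasp point (between the pads) is the TCP; z points along the fingers, y is the line along which they close (so a half turn about z gives the same grasp; the last joint's range is limited). The gripper opens to 85 mm and grips with 20 to 120 N. Pads are 22 mm wide; open, the fingers measure 114 mm over their backs; the gripper's body (76 mm by 85 mm) begins 54 mm behind the grasp point. The pads swing forward as they close: fully open they stand 13 mm farther back than shut.
Start: joints at [1.17, 0.628, 0.038, 1.517, -0.027, 0.996, -0.02], TCP at [213.604, -613.914, 250.313] pointing down, gripper open.
Joint ranges: [-3.06, 3.06], [-0.37, 2.12], [-1.25, 1.32], [0.18, 2.47], [-1.1, 4.24], [0.23, 1.98], [-2.94, 2.94]. Speed limits (rad/s): [2.57, 2.57, 3.14, 3.14, 3.14, 3.14, 3.14].

INTERFACE

Orientations are given as [roll, pitch, yaw] about the fixed x, y, z axes, in that order (R = Rz(yaw) Ry(pitch) Rx(roll)).
In Python, from cell import ctrl, viewer, silhouettes gives the robot as it stands.
- The arm moves only by the shell command python3 -m creep 'ROWS'. ROWS is JSON, a list of rows, each an object with "jaw": the gripper command: -1 is shut, 1 is fully open, values between are in proportion; "xyz": the shift along the tool's x, y, z in mm, a list of three; "angular": the turn, a rotation vector about the tool's x, y, z in rad, a list of three. In form: [{"jaw": jaw, "xyz": [tx, ty, tz], "angular": [rx, ry, rz]}, ...]. A call has 1 to 12 rows; each row is the pose to reach, as a shift and turn from the pose commanded when the call began, along the tool's axes at that moment; what a row does not reach only later rows make up. A row lasts 1/8 s, in which the tool goes at most 62.5 mm and 10.7 degrees, less where a joint would pass 70% of its speed; a pose out of reach is approached as far as the arm can. A call with a gripper value outside its range is refused whole. The fingers move at their own pace and stop on an object; the grip force is fixed at half the most. Time passes only in rows, so rows that repeat a pose let the fingers close. It gives the time, the measured TCP pose, the force, the opening and the grip force at its end, in the units of the state.
- ctrl.read_state(): the state, without advancing time (a new reading comes with each control period).
- viewer.get_image(name): name is "scene" or "top" or "wrist"; returns (picture, depth): 420x560x3 uint8, red, green, blue; 420x560 float32, mm along the optical axis (not along the pixel's ray), 0 where there is no reading.
- viewer.camera_model(name): a dict with "fx", "fy", "cx", "cy" (pixels), "T" (4x4, takes a point from camera to world coordinates). Camera axes: x right, y down, z forward; pixel columns grow to the right and rows downward; lengths in mm; the calibration is good to about 2 mm. A picture is of the moment at which its call begins: read the wrist's pose just before it. camera_model takes no time and is no camera call; for the wrist camera it gives the pose at the moment of the call.
- ctrl.finish_job(): hands the job in; it is judged then, once.
Trained networks look in the newest picture that a camera, given by its name, has taken for a name from the list of things; names that differ only in an ending like _2 or _b are one class to them, and where a whole thing is asked for, a point or a joint stands for the part that bears it (a point fixed in the world has none). Each returns a list of dicts, best first, with "score" (0 to 1); they miss things now and then, are a little off and sometimes report something else, mostly with a low value. They report only what shows in the picture. A call takes as long as a camera call.
- silhouettes(camera, target): "pixels" (420x560 bool, what is visible of it) and "xy" ([column, row] in pixels, amid what is visible of it).
The state is a dict: "clock": time; "qpos": joint angles; "qd": joint speeds; "tau": joint torques, N m; "eef_pos": TCP position; "tool_rot": TCP orientation; "force": force on the tool from outside, world axes, zero at the start; "torque": the same for the moment, N m; "width": finger opening in mm; "gripper_force": force on a finger pad.
Only numpy, scipy, OpenCV 4.12 (cv2) and the standard library are available. Lean on these libraries where they do the work, as an engineer would, in place of code of your own. Each camera call takes 0.05 s, during which the arm holds its last target. There are 200 camera calls.

## Working session

There is one attempt and no reset: what is moved stays moved. The work goes in short steps, Python scripts to look and compute and a shell command to move; the robot and the scene stay as the last step left them, time stands still between calls to the robot, and variables do not carry over. Pictures are saved under pics/ and viewed, at most 14 in all, crops included, and the job is handed in when it is done.

```bash
ls; mkdir -p pics; python3 - <<'E'
from cell import ctrl, viewer, silhouettes
import cv2,numpy as np
s=ctrl.read_state();print({k:np.round(v,3).tolist() for k,v in s.items()})
for n in("scene","top"):
    p,d=viewer.get_image(n);cv2.imwrite(f"pics/{n}0.png",p[:,:,::-1]);m=viewer.camera_model(n);print(n,np.round(m["T"],3).tolist(),m["fx"],m["fy"],m["cx"],m["cy"])
    np.save(f"pics/{n}0.npy",d)
    for t in("yoke0_hub","bush0","stand_tray","drift_handle","block_top","rail_mid","lens_a","loupe"):
        try:
            for r in silhouettes(n,t):
                print(n,t,round(r["score"],2),np.round(r["xy"]).tolist(),int(r["pixels"].sum()))
        except Exception as e: print(t,e)
E
```

```text
pics
{'clock': 0.0, 'qpos': [1.17, 0.629, 0.038, 1.518, -0.027, 0.996, -0.02], 'qd': [-0.002, -0.0, -0.001, 0.001, 0.0, -0.0, 0.0], 'tau': [0.0, -56.34, 1.226, -19.345, 0.011, 0.01, 0.0], 'eef_pos': [213.387, -613.352, 249.394], 'tool_rot': [-3.14, 0.0, 0.335], 'force': [0.984, -0.185, -0.212], 'torque': [0.064, 0.01, 0.025], 'gripper_force': 0.0, 'width': 85.527}
scene [[0.909, -0.167, 0.382, -40.833], [-0.417, -0.335, 0.845, -1355.888], [-0.013, -0.927, -0.375, 603.422], [0.0, 0.0, 0.0, 1.0]] 530.7986167332966 530.7986167332966 281.63769564836605 213.26118533311652
scene yoke0_hub 0.78 [287.0, 245.0] 962
scene stand_tray 0.55 [339.0, 242.0] 3835
scene rail_mid 0.77 [290.0, 195.0] 991
scene lens_a 0.81 [331.0, 308.0] 625
scene lens_a 0.65 [299.0, 294.0] 537
scene loupe 0.68 [276.0, 282.0] 232
top [[-0.114, -0.971, 0.212, 287.018], [-0.993, 0.112, -0.018, -240.714], [-0.006, -0.213, -0.977, 927.945], [0.0, 0.0, 0.0, 1.0]] 389.1215888957741 389.1215888957741 281.6771912381019 210.92301916141525
top yoke0_hub 0.84 [312.0, 223.0] 849
top bush0 0.38 [176.0, 183.0] 2930
top stand_tray 0.96 [308.0, 170.0] 4301
top stand_tray 0.44 [260.0, 225.0] 62
top drift_handle 0.56 [138.0, 243.0] 274
top block_top 0.6 [149.0, 249.0] 686
top rail_mid 0.7 [174.0, 183.0] 2844
top rail_mid 0.69 [138.0, 242.0] 262
top rail_mid 0.62 [411.0, 223.0] 418
top lens_a 0.96 [411.0, 225.0] 435
top lens_a 0.78 [381.0, 238.0] 454
top loupe 0.77 [348.0, 253.0] 178
```

View pics/scene0.png

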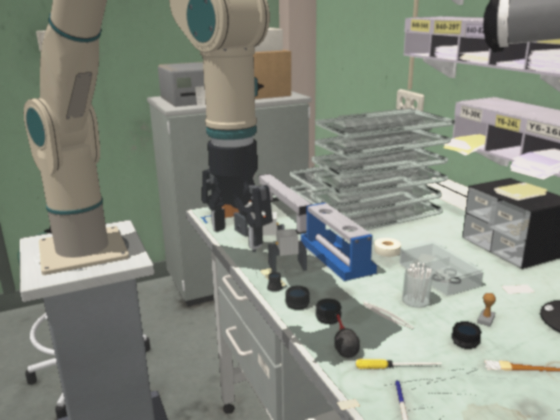

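View pics/top0.png

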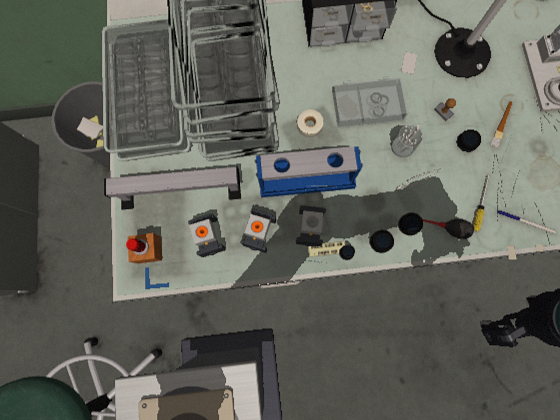

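The scene view has the arm over the row. In the top view the yokes are at about (202,231), (257,227) and (312,225); the first two have orange bushes and the third looks stripped. The drift and block are at (138,245), the rail at (174,182), and the stand holes at (281,165) and (335,160).

```bash
cat > h.py <<'E'
from cell import ctrl, viewer, silhouettes
import cv2, numpy as np
def shot(n, save=None):
    m=viewer.camera_model(n); p,d=viewer.get_image(n)
    if save: cv2.imwrite("pics/"+save, p[:,:,::-1])
    return p,d,m
def cloud(d,m):
    v,u=np.mgrid[:d.shape[0],:d.shape[1]]
    c=np.stack([(u-m["cx"])/m["fx"]*d,(v-m["cy"])/m["fy"]*d,d],-1)
    w=c@m["T"][:3,:3].T+m["T"][:3,3]; w[d<=0]=np.nan
    return w
def ray(m,uv,z):
    r=m["T"][:3,:3]@np.array([(uv[0]-m["cx"])/m["fx"],(uv[1]-m["cy"])/m["fy"],1]); o=m["T"][:3,3]
    return o+r*(z-o[2])/r[2]
def blobs(w,z0,z1,amin=40,box=(300,800,-700,400)):
    k=(w[...,2]>z0)&(w[...,2]<z1)&(w[...,0]>box[0])&(w[...,0]<box[1])&(w[...,1]>box[2])&(w[...,1]<box[3])
    n,l=cv2.connectedComponents(k.astype(np.uint8)); out=[]
    for i in range(1,n):
        q=w[l==i]
        if len(q)<amin: continue
        r=cv2.minAreaRect(q[:,:2].astype(np.float32))
        v,u=np.argwhere(l==i).mean(0)
        out.append((np.round([u,v]),len(q),np.round(r[0],1),np.round(r[1],1),round(r[2],1),np.round(np.median(q,0),1)))
    return out
def tool(dx,dy,dz):
    """world shift -> tool axes"""
    from scipy.spatial.transform import Rotation as R
    return np.round(R.from_euler("xyz",ctrl.read_state()["tool_rot"]).inv().apply([dx,dy,dz]),1)
E
python3 - <<'E'
from h import *
p,d,m=shot("top"); w=cloud(d,m); np.save("pics/w.npy",w)
for z in((20,40),(45,68),(80,97),(98,125)):
    print(z)
    for b in blobs(w,*z): print(*b)
for uv,z in(((281,165),105),((335,160),105)): print(ray(m,uv,z))
E
```

```text
(20, 40)
[365. 115.] 292 [ 703.4 -488.2] [194.9  83.7] 60.6 [ 691.2 -481.6   29.7]
[310. 121.] 402 [ 705.1 -353.3] [62.9 65.7] 83.2 [ 704.3 -354.3   22.5]
[156. 150.] 704 [677.2  24.5] [ 94.8 197.9] 28.9 [666.1  30.7  29.8]
[400. 148.] 90 [ 609.5 -565. ] [56.2 23.5] 39.0 [ 600.8 -558.5   31.2]
[242. 154.] 263 [ 633.5 -179.2] [ 17.1 180. ] 5.9 [ 632.7 -176.5   32.1]
[311. 187.] 235 [ 537.9 -326.4] [ 36.7 230.5] 3.2 [ 529.4 -338.5   24.4]
[431. 225.] 767 [ 408.4 -613.4] [167.4  51. ] 78.9 [ 409.7 -577.4   29.5]
[382. 240.] 403 [ 386.  -481.3] [49.8 49.3] 35.9 [ 386.1 -481.2   29. ]
[154. 250.] 91 [417.4  53. ] [40.  80.6] 46.5 [422.3  39.8  29.9]
[308. 243.] 41 [ 397. -310.] [57.5  4.5] 77.1 [ 397.2 -309.6   28.2]
[212. 252.] 52 [405.1 -86.4] [ 8.5 57.9] 19.5 [403.9 -86.8  29.6]
[348. 250.] 129 [ 371.4 -398.3] [27.5 27.1] 23.2 [ 371.3 -398.6   30. ]
(45, 68)
[449. 102.] 65 [ 699.  -693.2] [13.6 21.6] 89.8 [ 697.5 -692.4   55.7]
[408. 137.] 267 [ 619.8 -578.7] [57.2 57.5] 44.9 [ 619.1 -576.5   58.3]
[312. 208.] 126 [ 474.4 -328.1] [58.7 11.8] 76.3 [ 474.7 -327.1   54.5]
[258. 231.] 378 
[... 368 characters left out ...]
4.3] [ 80.6 197.3] 17.8 [ 633.6 -173.    86.9]
[171. 180.] 2227 [570.4 -15.2] [303.8  40.9] 88.9 [570.  -14.   83.1]
[312. 221.] 311 [ 439.8 -319.5] [44.  44.6] 76.8 [ 439.3 -319.6   89.1]
[257. 226.] 406 [ 442.7 -198.1] [44.5 44.3] 65.6 [ 442.4 -197.9   88.5]
[201. 231.] 412 [445.4 -76.4] [44.6 44.7] 11.1 [444.8 -76.9  88.6]
(98, 125)
[152. 105.] 333 [752.9  13.1] [35.  92.7] 88.6 [753.5  13.   99.8]
[125. 107.] 315 [753.   76.8] [93.2 34.7] 0.5 [752.9  77.1 100.1]
[308. 162.] 2107 [ 571.1 -327.7] [237.3  55.8] 89.2 [ 570.2 -326.9  103.2]
[132. 244.] 139 [431.6  67.6] [25.3 24.6] 44.1 [430.3  65.3 111.1]
[ 569.4622242  -266.48639373  105.        ]
[ 567.15484541 -387.20758264  105.        ]
```

```bash
python3 - <<'E'
import numpy as np
w=np.load("pics/w.npy")
for x0,x1,y0,y1 in((600,640,-260,-90),(600,640,-90,20),(600,640,20,150),(640,700,-260,0),(640,700,0,150)):
    k=(w[...,0]>x0)&(w[...,0]<x1)&(w[...,1]>y0)&(w[...,1]<y1); print(x0,y0,np.nanmax(w[k][:,2]) if k.any() else None)
for c in((439.8,-319.5),(442.7,-198.1),(445.4,-76.4)):
    k=np.hypot(w[...,0]-c[0],w[...,1]-c[1])<8; print(np.nanmedian(w[k][:,2]))
E
python3 -m creep '[{"jaw":1,"xyz":[353,-318,0],"angular":[0,0,0.75]},{"jaw":1,"xyz":[353,-318,0],"angular":[0,0,0.75]},{"jaw":1,"xyz":[353,-318,0],"angular":[0,0,0.75]},{"jaw":1,"xyz":[353,-318,0],"angular":[0,0,0.75]},{"jaw":1,"xyz":[353,-318,0],"angular":[0,0,0.75]},{"jaw":1,"xyz":[353,-318,0],"angular":[0,0,0.75]},{"jaw":1,"xyz":[353,-318,0],"angular":[0,0,0.75]},{"jaw":1,"xyz":[353,-318,0],"angular":[0,0,0.75]},{"jaw":1,"xyz":[353,-318,0],"angular":[0,0,0.75]},{"jaw":1,"xyz":[353,-318,0],"angular":[0,0,0.75]},{"jaw":1,"xyz":[353,-318,0],"angular":[0,0,0.75]},{"jaw":1,"xyz":[353,-318,0],"angular":[0,0,0.75]}]'
python3 - <<'E'
from h import *
p,d,m=shot("wrist","w1.png"); s=ctrl.read_state(); print(s["eef_pos"],s["tool_rot"],np.round(m["T"],2).tolist())
w=cloud(d,m)
for z in((80,97),(98,112)):
    for b in blobs(w,*z): print(*b)
E
```

```text
600 -260 295.4202324239284
600 -90 292.78744480036266
600 20 5.124549555543922
640 -260 312.94633679896936
640 0 86.15108854678613
-1.077761229348198
84.59953173065776
83.6497053159942
clock: 2.45
eef_pos: [442.0, -198.7, 250.4]
tool_rot: [3.141, -0.0, -0.418]
force: [-0.4, 0.6, -0.1]
width: 85.1
gripper_force: 0.0
[ 442.07903212 -198.53803978  250.37000167] [ 3.14140266e+00 -1.07463417e-04 -4.17225993e-01] [[-0.41, -0.86, -0.3, 518.77], [-0.91, 0.38, 0.13, -232.39], [0.0, 0.33, -0.94, 375.11], [0.0, 0.0, 0.0, 1.0]]
[80. 17.] 3362 [ 623.1 -120.4] [92.9 30.1] 67.4 [ 626.6 -112.2   89.9]
[ 94. 111.] 10830 [569.1 -69. ] [198.6  41. ] 88.7 [567.9 -84.3  85.8]
[415. 138.] 2544 [ 438.5 -320.2] [45.  44.6] 76.8 [ 439.9 -320.5   92. ]
[282. 190.] 2465 [ 442. -199.] [44.1 44. ] 66.2 [ 443.2 -199.4   91.7]
[163. 238.] 2363 [444.6 -77.4] [44.2 45.4] 11.2 [445.7 -79.3  91.5]
[ 50. 299.] 398 [432.2  61. ] [26.2 14.5] 15.4 [434.2  56.9  89. ]
[279.  25.] 5479 [ 548.6 -261.3] [129.3  44.3] 66.6 [ 556.5 -239.9  106. ]
[ 38. 310.] 391 [432.3  62. ] [26.1 16.7] 19.7 [434.3  57.2 105.3]
```

View pics/w1.png

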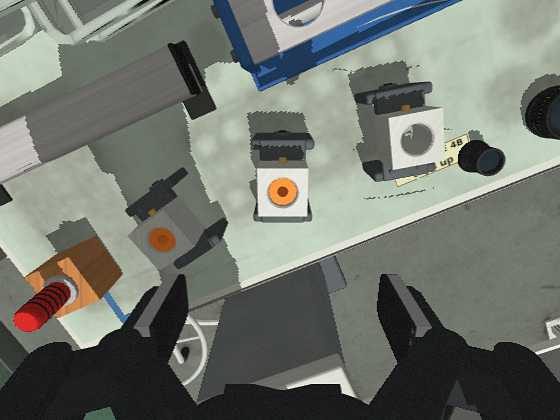

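Wrist view: the hub with the orange bush in the middle at (282,190), a second orange bush at (162,239), and the stripped yoke at (415,140) with the bench showing through its bore. All three agree with the top view to within about 1 mm.

```bash
python3 - <<'E'
import numpy as np
w=np.load("pics/w.npy")
for y0 in range(-200,160,40):
    k=(w[...,1]>y0)&(w[...,1]<y0+40)&(w[...,2]>110)&(w[...,0]>500); q=w[k]
    print(y0, np.nanmin(q[:,0]) if k.any() else None, q[np.nanargmin(q[:,0])] if k.any() else "")
E
python3 -m creep '[{"jaw":1,"xyz":[0,0,50],"angular":[0,0,0]},{"jaw":1,"xyz":[0,0,100],"angular":[0,0,0]},{"jaw":1,"xyz":[0,0,130],"angular":[0,0,0]},{"jaw":1,"xyz":[0,0,155],"angular":[0,0,0]},{"jaw":1,"xyz":[0,0,170],"angular":[0,0,0]},{"jaw":1,"xyz":[0,0,176],"angular":[0,0,0]},{"jaw":1,"xyz":[0,0,176],"angular":[0,0,0]},{"jaw":-1,"xyz":[0,0,176],"angular":[0,0,0]},{"jaw":-1,"xyz":[0,0,176],"angular":[0,0,0]},{"jaw":-1,"xyz":[0,0,176],"angular":[0,0,0]},{"jaw":-1,"xyz":[0,0,176],"angular":[0,0,0]},{"jaw":-1,"xyz":[0,0,176],"angular":[0,0,0]}]'
```

```text
-200 621.1993440978558 [ 621.1993441  -186.87002881  187.68678048]
-160 622.1015326092522 [ 622.10153261 -146.63225859  191.36178797]
-120 623.2353700913002 [ 623.23537009 -118.24711165  191.38121645]
-80 632.0931054632827 [632.09310546 -79.03741007 186.6549156 ]
-40 None 
0 None 
40 None 
80 None 
120 None 
clock: 4.0
eef_pos: [442.9, -197.8, 75.0]
tool_rot: [-3.142, -0.001, -0.415]
force: [-0.8, -1.3, 6.0]
width: 43.1
gripper_force: 60.2
```

```bash
python3 -m creep '[{"jaw":-1,"xyz":[0,0,-20],"angular":[0,0,0]},{"jaw":-1,"xyz":[0,0,-60],"angular":[0,0,0]},{"jaw":-1,"xyz":[0,0,-110],"angular":[0,0,0]},{"jaw":-1,"xyz":[0,0,-160],"angular":[0,0,0]},{"jaw":-1,"xyz":[25,36,-160],"angular":[0,0,-0.13]},{"jaw":-1,"xyz":[53,73,-160],"angular":[0,0,-0.27]},{"jaw":-1,"xyz":[79,110,-160],"angular":[0,0,-0.4]},{"jaw":-1,"xyz":[79,110,-160],"angular":[0,0,-0.4]},{"jaw":-1,"xyz":[79,110,-160],"angular":[0,0,-0.4]},{"jaw":-1,"xyz":[79,110,-160],"angular":[0,0,-0.4]}]'
cat >> h.py <<'E'
def circles(p,w,m,z0,z1,zp,rmin,rmax,box=(300,800,-700,400)):
    """round gaps in a flat face of height z0..z1, cast on plane zp"""
    k=((w[...,2]>z0)&(w[...,2]<z1)).astype(np.uint8)
    cs,hi=cv2.findContours(k,cv2.RETR_CCOMP,cv2.CHAIN_APPROX_NONE); out=[]
    for c,h in zip(cs,hi[0]):
        if h[3]<0 or len(c)<12: continue
        q=np.array([ray(m,x,zp)[:2] for x in c[:,0].astype(float)],np.float32)
        (cx,cy),r=cv2.minEnclosingCircle(q)
        if rmin<r<rmax: print("hole",np.round([cx,cy,r],1),np.round(cv2.fitEllipse(q)[:2],1).tolist())
E
python3 - <<'E'
from h import *
p,d,m=shot("wrist","w2.png"); s=ctrl.read_state(); print(s["eef_pos"],s["tool_rot"])
w=cloud(d,m)
for b in blobs(w,100,112,300): print(*b)
circles(p,w,m,97,113,105,10,30)
print("top")
p,d,m=shot("top"); w=cloud(d,m)
for b in blobs(w,97,112,300): print(*b)
circles(p,w,m,97,112,105,10,30)
E
```

```text
clock: 5.25
eef_pos: [470.4, -328.5, 234.0]
tool_rot: [-3.14, 0.001, -0.014]
force: [0.4, -0.3, -2.3]
width: 43.0
gripper_force: 62.4
[ 470.52114977 -328.59016826  234.20552013] [-3.14067622e+00  4.60054121e-04 -1.36492458e-02]
[280.  64.] 23792 [ 570.5 -327.9] [239.4  54.2] 89.2 [ 572.4 -328.   106.1]
hole [ 568.6 -386.7   18.1] [[568.9, -386.7], [33.9, 35.3]]
hole [ 570.8 -269.5   18. ] [[570.9, -269.3], [33.9, 35.2]]
top
[152. 104.] 397 [752.9  13.5] [35.4 93.8] 87.7 [753.6  13.6  99.6]
```

View pics/w2.png

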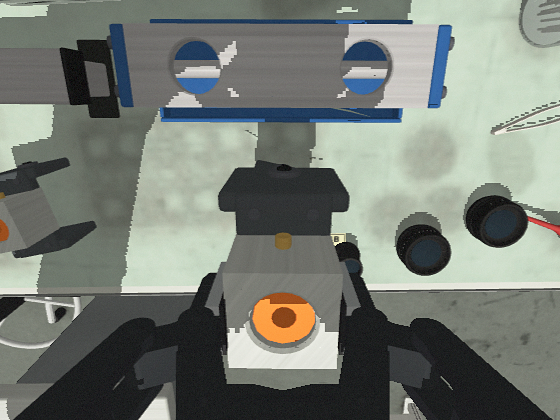

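The beam lies across the top with its holes at (197,67) and (367,67). The held yoke's bush is at (284,318), and the yoke hangs straight.

```bash
python3 -m creep '[{"jaw":-1,"xyz":[35,20,0],"angular":[0,0,0]},{"jaw":-1,"xyz":[70,40,0],"angular":[0,0,0]},{"jaw":-1,"xyz":[99,58,0],"angular":[0,0,0]},{"jaw":-1,"xyz":[99,58,0],"angular":[0,0,0]},{"jaw":-1,"xyz":[99,58,25],"angular":[0,0,0]},{"jaw":-1,"xyz":[99,58,50],"angular":[0,0,0]},{"jaw":-1,"xyz":[99,58,70],"angular":[0,0,0]},{"jaw":-1,"xyz":[99,58,85],"angular":[0,0,0]},{"jaw":-1,"xyz":[99,58,93],"angular":[0,0,0]},{"jaw":-1,"xyz":[99,58,97],"angular":[0,0,0]},{"jaw":-1,"xyz":[99,58,97],"angular":[0,0,0]}]'
```

```text
clock: 6.72
eef_pos: [568.7, -389.7, 137.6]
tool_rot: [3.141, -0.0, -0.015]
force: [0.5, -1.1, -2.6]
width: 43.4
gripper_force: 62.6
```

```bash
python3 -m creep '[{"jaw":-1,"xyz":[0,-1.5,1],"angular":[0,0,0]},{"jaw":-1,"xyz":[0,-1.5,2.5],"angular":[0,0,0]},{"jaw":-1,"xyz":[0,-1.5,3],"angular":[0,0,0]},{"jaw":-1,"xyz":[0,-1.5,3],"angular":[0,0,0]},{"jaw":0.5,"xyz":[0,-1.5,3],"angular":[0,0,0]},{"jaw":0.5,"xyz":[0,-1.5,3],"angular":[0,0,0]},{"jaw":0.5,"xyz":[0,-1.5,3],"angular":[0,0,0]}]' && python3 -m creep '[{"jaw":0.5,"xyz":[0,0,-40],"angular":[0,0,0]},{"jaw":1,"xyz":[0,0,-100],"angular":[0,0,0]},{"jaw":1,"xyz":[-60,0,-100],"angular":[0,0,0]},{"jaw":1,"xyz":[-100,0,-100],"angular":[0,0,0]},{"jaw":1,"xyz":[-100,0,-100],"angular":[0,0,0]},{"jaw":1,"xyz":[-100,0,-100],"angular":[0,0,0]}]'
python3 - <<'E'
from h import *
for c in("wrist","top"):
    p,d,m=shot(c,"w3.png" if c=="wrist" else None); print(c,ctrl.read_state()["eef_pos"])
    w=cloud(d,m)
    for z in((143,160),(80,97)):
        for b in blobs(w,*z,200 if c=="top" else 300): print(*b)
E
```

```text
clock: 7.6
eef_pos: [568.6, -388.3, 134.3]
tool_rot: [3.141, -0.0, -0.015]
force: [0.3, 1.0, 0.6]
width: 64.3
gripper_force: 0.0
clock: 8.35
eef_pos: [469.6, -386.6, 234.6]
tool_rot: [3.141, -0.002, -0.015]
force: [0.3, 0.5, -0.2]
width: 85.5
gripper_force: 0.0
wrist [ 470.09264153 -386.33555686  234.38698417]
[283.  62.] 6151 [ 568.5 -388.2] [44.1 43.9] 89.1 [ 570.4 -388.3  151.8]
[207. 230.] 2205 [ 438.6 -320.2] [44.3 45.2] 77.0 [ 441.3 -320.    91.9]
top [ 470.10152921 -386.25203147  234.19616902]
[140. 119.] 2307 [727.9  45.2] [184.1 144.3] 89.7 [726.8  50.2  84.3]
[239. 145.] 1039 [ 641.7 -184.6] [ 82.6 198.1] 18.1 [ 633.6 -173.7   86.9]
[151. 182.] 1547 [571.4  15.4] [242.   41.1] 89.0 [572.4  31.3  83.1]
```

```bash
python3 -m creep '[{"jaw":1,"xyz":[-5,-50,-16],"angular":[0,0,-0.03]},{"jaw":1,"xyz":[-10,-105,-16],"angular":[0,0,-0.07]},{"jaw":1,"xyz":[-15,-160,-16],"angular":[0,0,-0.1]},{"jaw":1,"xyz":[-20,-215,-16],"angular":[0,0,-0.14]},{"jaw":1,"xyz":[-25,-265,-16],"angular":[0,0,-0.18]},{"jaw":1,"xyz":[-30,-309,-16],"angular":[0,0,-0.21]},{"jaw":1,"xyz":[-30,-309,-16],"angular":[0,0,-0.21]},{"jaw":1,"xyz":[-30,-309,-16],"angular":[0,0,-0.21]},{"jaw":1,"xyz":[-30,-309,-16],"angular":[0,0,-0.21]}]'
python3 - <<'E'
from h import *
for c in("wrist",):
    p,d,m=shot(c); print(c,ctrl.read_state()["eef_pos"])
    w=cloud(d,m)
    for b in blobs(w,80,97,300): print(*b)
E
```

```text
clock: 9.57
eef_pos: [443.7, -78.3, 250.2]
tool_rot: [3.141, -0.0, 0.193]
force: [0.1, -0.5, -0.2]
width: 85.3
gripper_force: 0.0
wrist [443.55314825 -78.38373245 250.21338351]
[276.  34.] 15916 [570.  -16.1] [303.4  40.8] 88.8 [565.3 -56.   86. ]
[531.   5.] 665 [ 623.3 -227.1] [ 7.6 60. ] 2.1 [ 621.8 -235.9   87.4]
[479.  69.] 731 [ 571.4 -212. ] [53.9 10. ] 6.6 [ 572.3 -212.1   87.8]
[282. 189.] 2486 [445.  -77.2] [44.3 44. ] 11.1 [446.2 -76.9  91.7]
[531. 243.] 2123 [ 438.7 -320.2] [46.6 44. ] 76.8 [ 438.1 -313.6   91.9]
```

```bash
python3 - <<'E'
import numpy as np
w=np.load("pics/w.npy")
for y0 in range(-340,-160,20):
    k=(w[...,1]>y0)&(w[...,1]<y0+20)&(w[...,2]>112)&(w[...,0]>500); q=w[k]
    print(y0, q[np.nanargmin(q[:,0])].round(0) if k.any() else "", np.nanmax(q[:,2]).round(0) if k.any() else "")
E
python3 -m creep '[{"jaw":1,"xyz":[1.5,-1,50],"angular":[0,0,0]},{"jaw":1,"xyz":[1.5,-1,100],"angular":[0,0,0]},{"jaw":1,"xyz":[1.5,-1,130],"angular":[0,0,0]},{"jaw":1,"xyz":[1.5,-1,155],"angular":[0,0,0]},{"jaw":1,"xyz":[1.5,-1,170],"angular":[0,0,0]},{"jaw":1,"xyz":[1.5,-1,176],"angular":[0,0,0]},{"jaw":1,"xyz":[1.5,-1,176],"angular":[0,0,0]},{"jaw":-1,"xyz":[1.5,-1,176],"angular":[0,0,0]},{"jaw":-1,"xyz":[1.5,-1,176],"angular":[0,0,0]},{"jaw":-1,"xyz":[1.5,-1,176],"angular":[0,0,0]},{"jaw":-1,"xyz":[1.5,-1,176],"angular":[0,0,0]},{"jaw":-1,"xyz":[1.5,-1,176],"angular":[0,0,0]}]'
```

```text
-340  
-320  
-300  
-280 [ 633. -260.  190.] 295.0
-260 [ 620. -242.  187.] 295.0
-240 [ 620. -236.  187.] 308.0
-220 [ 621. -215.  186.] 313.0
-200 [ 621. -187.  188.] 311.0
-180 [ 622. -169.  191.] 304.0
clock: 11.12
eef_pos: [445.1, -76.1, 75.0]
tool_rot: [3.141, -0.001, 0.195]
force: [-0.2, -1.1, 5.4]
width: 43.1
gripper_force: 60.2
```

```bash
python3 -m creep '[{"jaw":-1,"xyz":[0,0,-20],"angular":[0,0,0]},{"jaw":-1,"xyz":[0,0,-60],"angular":[0,0,0]},{"jaw":-1,"xyz":[0,0,-110],"angular":[0,0,0]},{"jaw":-1,"xyz":[0,0,-160],"angular":[0,0,0]},{"jaw":-1,"xyz":[0,0,-165],"angular":[0,0,0]}]'; python3 -c "
from h import *;print(ctrl.read_state()['qpos'])"
```

```text
clock: 11.75
eef_pos: [446.3, -76.1, 242.2]
tool_rot: [3.14, -0.007, 0.195]
force: [-0.7, 0.3, -3.5]
width: 43.0
gripper_force: 62.1
[ 0.07262309  0.35977187  0.04562953  2.05971416 -0.02465332  0.71571704
 -1.24214812]
```

```bash
python3 -m creep '[{"jaw":-1,"xyz":[-3,25,0],"angular":[0,0,-0.15]},{"jaw":-1,"xyz":[-6,50,0],"angular":[0,0,-0.3]},{"jaw":-1,"xyz":[-8,80,0],"angular":[0,0,-0.45]},{"jaw":-1,"xyz":[-10,110,0],"angular":[0,0,-0.6]},{"jaw":-1,"xyz":[-12,140,0],"angular":[0,0,-0.75]},{"jaw":-1,"xyz":[-14,170,0],"angular":[0,0,-0.9]},{"jaw":-1,"xyz":[-14,193,0],"angular":[0,0,-1.05]},{"jaw":-1,"xyz":[-14,193,0],"angular":[0,0,-1.2]},{"jaw":-1,"xyz":[-14,193,0],"angular":[0,0,-1.35]},{"jaw":-1,"xyz":[-14,193,0],"angular":[0,0,-1.5]},{"jaw":-1,"xyz":[-14,193,0],"angular":[0,0,-1.6]},{"jaw":-1,"xyz":[-14,193,0],"angular":[0,0,-1.6]}]' && python3 -m creep '[{"jaw":-1,"xyz":[0,0,0],"angular":[0,0,-0.15]},{"jaw":-1,"xyz":[0,0,0],"angular":[0,0,-0.3]},{"jaw":-1,"xyz":[0,0,0],"angular":[0,0,-0.45]},{"jaw":-1,"xyz":[0,0,0],"angular":[0,0,-0.6]},{"jaw":-1,"xyz":[0,0,0],"angular":[0,0,-0.75]},{"jaw":-1,"xyz":[0,0,0],"angular":[0,0,-0.9]},{"jaw":-1,"xyz":[0,0,0],"angular":[0,0,-1.05]},{"jaw":-1,"xyz":[0,0,0],"angular":[0,0,-1.2]},{"jaw":-1,"xyz":[0,0,0],"angular":[0,0,-1.33]},{"jaw":-1,"xyz":[0,0,0],"angular":[0,0,-1.33]},{"jaw":-1,"xyz":[0,0,0],"angular":[0,0,-1.33]}]'; python3 -c "
from h import *;print(ctrl.read_state()['qpos'])"
```

```text
clock: 13.25
eef_pos: [467.1, -267.4, 237.6]
tool_rot: [-3.139, -0.003, 1.794]
force: [0.2, -0.6, -2.6]
width: 43.3
gripper_force: 62.0
clock: 14.62
eef_pos: [467.9, -267.9, 238.8]
tool_rot: [3.141, -0.001, 3.122]
force: [-0.7, -0.0, -2.3]
width: 43.2
gripper_force: 62.0
[ 0.94828002  0.57361309 -0.73447104  1.82694493  0.47241565  0.9250662
  1.55169129]
```

```bash
python3 -m creep '[{"jaw":-1,"xyz":[-35,1,0],"angular":[0,0,0]},{"jaw":-1,"xyz":[-70,2,0],"angular":[0,0,0]},{"jaw":-1,"xyz":[-103,2,0],"angular":[0,0,-0.005]},{"jaw":-1,"xyz":[-103,2,0],"angular":[0,0,-0.005]},{"jaw":-1,"xyz":[-103,2,25],"angular":[0,0,-0.005]},{"jaw":-1,"xyz":[-103,2,50],"angular":[0,0,-0.005]},{"jaw":-1,"xyz":[-103,2,70],"angular":[0,0,-0.005]},{"jaw":-1,"xyz":[-103,2,87],"angular":[0,0,-0.005]},{"jaw":-1,"xyz":[-103,2,96],"angular":[0,0,-0.005]},{"jaw":-1,"xyz":[-103,2,101],"angular":[0,0,-0.005]},{"jaw":-1,"xyz":[-103,2,101],"angular":[0,0,-0.005]}]'
```

```text
clock: 16.0
eef_pos: [571.4, -267.7, 138.4]
tool_rot: [-3.142, 0.0, 3.13]
force: [0.3, -0.2, -2.1]
width: 43.5
gripper_force: 62.1
```

```bash
python3 -m creep '[{"jaw":-1,"xyz":[0,0,2],"angular":[0,0,0]},{"jaw":-1,"xyz":[0,0,3.5],"angular":[0,0,0]},{"jaw":-1,"xyz":[0,0,3.5],"angular":[0,0,0]},{"jaw":0.5,"xyz":[0,0,3.5],"angular":[0,0,0]},{"jaw":0.5,"xyz":[0,0,3.5],"angular":[0,0,0]},{"jaw":0.5,"xyz":[0,0,3.5],"angular":[0,0,0]},{"jaw":0.5,"xyz":[0,0,-40],"angular":[0,0,0]},{"jaw":0.5,"xyz":[0,0,-95],"angular":[0,0,0]},{"jaw":0.5,"xyz":[0,0,-95],"angular":[0,0,0]}]' && python3 -m creep '[{"jaw":1,"xyz":[60,0,0],"angular":[0,0,0]},{"jaw":1,"xyz":[100,40,0],"angular":[0,0,0]},{"jaw":1,"xyz":[130,90,0],"angular":[0,0,0]},{"jaw":1,"xyz":[143,150,0],"angular":[0,0,0]},{"jaw":1,"xyz":[143,210,0],"angular":[0,0,0]},{"jaw":1,"xyz":[143,270,0],"angular":[0,0,0]},{"jaw":1,"xyz":[143,334,0],"angular":[0,0,0]},{"jaw":1,"xyz":[143,334,0],"angular":[0,0,0]},{"jaw":1,"xyz":[143,334,0],"angular":[0,0,0]},{"jaw":1,"xyz":[143,334,0],"angular":[0,0,0]}]'
python3 - <<'E'
from h import *
for c in("wrist","top"):
    p,d,m=shot(c,"w4"+c+".png"); s=ctrl.read_state(); print(c,s["eef_pos"],s["tool_rot"],s["qpos"])
    w=cloud(d,m)
    for z in((143,160),(105,120),(80,97),(50,67)):
        print(z)
        for b in blobs(w,*z,100): print(*b)
E
```

```text
clock: 17.12
eef_pos: [574.2, -267.8, 238.2]
tool_rot: [-3.139, 0.009, 3.13]
force: [0.5, 0.1, -0.9]
width: 63.8
gripper_force: 0.0
clock: 18.38
eef_pos: [432.0, 66.1, 232.9]
tool_rot: [-3.141, -0.001, 3.127]
force: [-0.2, 0.6, 1.2]
width: 85.6
gripper_force: 0.0
wrist [432.09080994  66.14124124 232.98867597] [-3.14083248e+00 -7.81600257e-04  3.12650349e+00] [ 0.34176874  0.44217205 -0.7676845   2.08713205  0.43840309  0.77674288
  0.85714525]
(143, 160)
(105, 120)
[285. 204.] 861 [430.5  68.5] [25.6 24.9] 0.0 [428.3  68.4 114.8]
(80, 97)
[284. 185.] 155 [421.9  68.3] [24.8  9.1] 89.5 [419.4  67.9  89.4]
[  5. 341.] 448 [ 572.2 -210.7] [ 4.9 53.9] 88.6 [ 579.5 -211.7   85.6]
[ 82. 326.] 2311 [ 566.8 -125.6] [83.5 40.5] 88.8 [ 559.4 -132.8   86. ]
[269. 331.] 6259 [570.8  46.5] [180.   41.3] 89.1 [568.4  50.8  85.9]
[  5. 375.] 110 [ 622.2 -223.5] [ 6.9 16.6] 8.2 [ 620.7 -224.5   85.8]
[201. 398.] 132 [657.8 -22.2] [ 8.7 27. ] 10.7 [656.9 -25.6  83. ]
[102. 413.] 231 [ 666.3 -129.5] [30.5 10.6] 73.2 [ 666.  -126.6   93.5]
(50, 67)
[284. 180.] 2780 [430.5  68.3] [58.5 58.1] 0.7 [419.3 
[... 596 characters left out ...]
 -388.5] [26.7 63.9] 6.4 [ 535.5 -386.1  115. ]
[282. 177.] 251 [ 540.1 -266.1] [59.5 22.3] 89.8 [ 537.4 -266.   114.9]
[132. 243.] 121 [430.7  67.6] [23.6 23.3] 82.5 [430.8  66.5 111.4]
(80, 97)
[139. 119.] 2320 [727.9  45.5] [144.7 184.5] 0.2 [726.9  50.6  83.9]
[238. 145.] 1015 [ 642.9 -183.9] [ 79.5 197.9] 17.9 [ 634.  -170.5   87. ]
[170. 180.] 2206 [570.5 -15.5] [303.4  40.6] 88.8 [570.2 -13.5  83.2]
[312. 221.] 311 [ 439.7 -319.4] [44.  44.7] 77.3 [ 439.5 -319.6   89.2]
(50, 67)
[312. 208.] 122 [ 474.1 -327.6] [58.  11.8] 75.3 [ 474.6 -327.2   55.1]
[143. 248.] 479 [431.6  68. ] [58.8 59.3] 0.3 [421.8  57.2  56.5]
[309. 237.] 218 [ 408.7 -312.2] [59.4 20.4] 77.1 [ 408.2 -312.1   55.4]
```

View pics/w4top.png

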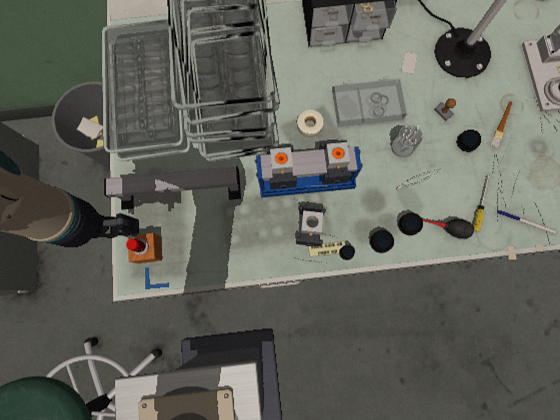

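Both loaded yokes sit square astride the beam at (281,158) and (338,152) with orange still showing. The drift is upright in its block at (135,243).

```bash
python3 -m creep '[{"jaw":1,"xyz":[1.5,2,50],"angular":[0,0,0]},{"jaw":1,"xyz":[1.5,2,90],"angular":[0,0,0]},{"jaw":1,"xyz":[1.5,2,120],"angular":[0,0,0]},{"jaw":1,"xyz":[1.5,2,135],"angular":[0,0,0]},{"jaw":1,"xyz":[1.5,2,142],"angular":[0,0,0]},{"jaw":1,"xyz":[1.5,2,142],"angular":[0,0,0]},{"jaw":-1,"xyz":[1.5,2,142],"angular":[0,0,0]},{"jaw":-1,"xyz":[1.5,2,142],"angular":[0,0,0]},{"jaw":-1,"xyz":[1.5,2,142],"angular":[0,0,0]},{"jaw":-1,"xyz":[1.5,2,142],"angular":[0,0,0]},{"jaw":-1,"xyz":[1.5,2,142],"angular":[0,0,0]},{"jaw":-1,"xyz":[1.5,2,142],"angular":[0,0,0]}]'
```

```text
clock: 19.98
eef_pos: [430.9, 69.7, 91.8]
tool_rot: [-3.141, 0.001, 3.13]
force: [-1.0, -1.1, 4.6]
width: 24.9
gripper_force: 58.5
```

```bash
python3 -m creep '[{"jaw":-1,"xyz":[0,0,-15],"angular":[0,0,0]},{"jaw":-1,"xyz":[0,0,-50],"angular":[0,0,0]},{"jaw":-1,"xyz":[0,0,-100],"angular":[0,0,0]},{"jaw":-1,"xyz":[0,0,-150],"angular":[0,0,0]},{"jaw":-1,"xyz":[0,0,-178],"angular":[0,0,0]},{"jaw":-1,"xyz":[0,-50,-178],"angular":[0,0,0]},{"jaw":-1,"xyz":[0,-105,-178],"angular":[0,0,0]},{"jaw":-1,"xyz":[-10,-160,-178],"angular":[0,0,0]},{"jaw":-1,"xyz":[-25,-215,-178],"angular":[0,0,0]},{"jaw":-1,"xyz":[-40,-260,-178],"angular":[0,0,0]},{"jaw":-1,"xyz":[-55,-300,-178],"angular":[0,0,0]},{"jaw":-1,"xyz":[-75,-335,-178],"angular":[0,0,0]}]' && python3 -m creep '[{"jaw":-1,"xyz":[-35,0,0],"angular":[0,0,0]},{"jaw":-1,"xyz":[-69,0,0],"angular":[0,0,0]},{"jaw":-1,"xyz":[-69,0,0],"angular":[0,0,0]},{"jaw":-1,"xyz":[-69,0,0],"angular":[0,0,0]},{"jaw":-1,"xyz":[-69,0,0],"angular":[0,0,0]}]'
python3 - <<'E'
from h import *
for c in("wrist","top"):
    p,d,m=shot(c,"w5"+c+".png"); s=ctrl.read_state(); print(c,s["eef_pos"],s["tool_rot"])
    w=cloud(d,m)
    for z in((143,160),(80,97)):
        for b in blobs(w,*z,100): print(*b)
E
```

```text
clock: 21.48
eef_pos: [501.2, -267.8, 269.0]
tool_rot: [-3.142, -0.001, 3.128]
force: [1.0, 0.5, -2.0]
width: 24.7
gripper_force: 59.2
clock: 22.1
eef_pos: [569.6, -267.0, 269.2]
tool_rot: [-3.141, -0.001, 3.129]
force: [-0.1, -0.3, -1.3]
width: 24.5
gripper_force: 59.2
wrist [ 569.76209037 -267.07701143  269.42307691] [-3.14099803e+00 -7.30940698e-04  3.12926829e+00]
[126. 207.] 3470 [ 567.9 -387.9] [45.5 44.1] 88.9 [ 566.8 -387.6  151.7]
[282. 204.] 2614 [ 570.7 -266.9] [44.1 44.8] 89.1 [ 564.3 -266.9  151.7]
[215.  32.] 2654 [ 438.6 -319.9] [44.5 44.2] 76.8 [ 437.2 -319.6   92.1]
[155. 142.] 296 [ 526.4 -385.3] [57.9  9.3] 79.7 [ 526.1 -382.6   88.5]
[282. 142.] 229 [ 526.9 -266.4] [58.4  5. ] 89.3 [ 528.5 -266.6   88.2]
[472. 182.] 7150 [568.5 -83.5] [169.5  40.8] 88.7 [567.2 -86.9  85.8]
[393. 247.] 4764 [ 636.8 -162.5] [ 39.1 161. ] 0.8 [ 632.  -155.2   89.2]
[531. 273.] 1327 [673.9  -7.6] [71.9 38. ] 89.8 [665.9  -5.6  82.2]
[553. 305.] 160 [703.9  22.1] [ 4.7 22.8] 2.1 [703.4  21.   88. ]
top [ 569.9265747  -267.07549861  269.49309596] [-3.14100060e+00 -4.48152170e-04  3.12923756e+00]
[139. 119.] 2299 [727.5  45.6] [145.1 184.2] 0.2 [728.3  51.3  84.2]
[222. 148.] 640 [ 633.8 -139.5] [115.7  34.5] 88.2 [ 632.8 -137.4   86.7]
[171. 180.] 2206 [570.7 -15.2] [304.4  40.8] 88.8 [570.  -14.8  83.2]
```

View pics/w5wrist.png

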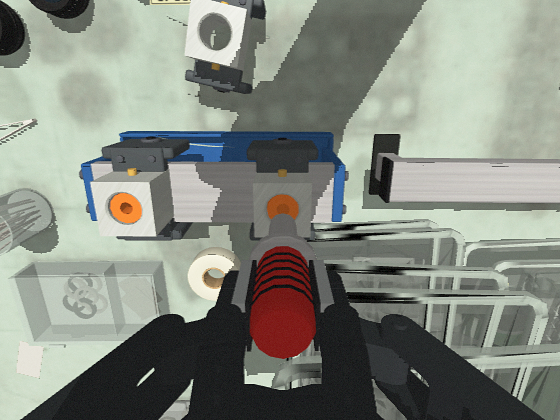

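The drift hangs straight over the right-hand yoke's orange bush (282,208), and the other yoke's bush is at (126,208). The drift is close to the bore axis, so I'm driving it down.

```bash
python3 -m creep '[{"jaw":-1,"xyz":[-1,0,15],"angular":[0,0,0]},{"jaw":-1,"xyz":[-1,0,26],"angular":[0,0,0]},{"jaw":-1,"xyz":[-1,0,34],"angular":[0,0,0]},{"jaw":-1,"xyz":[-1,0,40],"angular":[0,0,0]},{"jaw":-1,"xyz":[-1,0,46],"angular":[0,0,0]},{"jaw":-1,"xyz":[-1,0,46],"angular":[0,0,0]}]' && python3 -m creep '[{"jaw":-1,"xyz":[0,0,7],"angular":[0,0,0]},{"jaw":-1,"xyz":[0,0,14],"angular":[0,0,0]},{"jaw":-1,"xyz":[0,0,20],"angular":[0,0,0]},{"jaw":-1,"xyz":[0,0,26],"angular":[0,0,0]},{"jaw":-1,"xyz":[0,0,32],"angular":[0,0,0]},{"jaw":-1,"xyz":[0,0,36],"angular":[0,0,0]},{"jaw":-1,"xyz":[0,0,36],"angular":[0,0,0]},{"jaw":-1,"xyz":[0,0,36],"angular":[0,0,0]}]'
```

```text
clock: 22.95
eef_pos: [571.5, -266.6, 222.7]
tool_rot: [3.141, -0.001, 3.13]
force: [0.2, 0.4, -1.4]
width: 25.0
gripper_force: 59.3
clock: 23.95
eef_pos: [571.9, -266.7, 187.5]
tool_rot: [-3.142, 0.0, 3.13]
force: [-0.7, 0.2, -1.6]
width: 24.8
gripper_force: 59.3
```

```bash
python3 -m creep '[{"jaw":-1,"xyz":[0,0,-30],"angular":[0,0,0]},{"jaw":-1,"xyz":[0,0,-60],"angular":[0,0,0]},{"jaw":-1,"xyz":[0,0,-82],"angular":[0,0,0]},{"jaw":-1,"xyz":[0,0,-82],"angular":[0,0,0]},{"jaw":-1,"xyz":[1,-60,-82],"angular":[0,0,0]},{"jaw":-1,"xyz":[1.7,-121,-82],"angular":[0,0,0]},{"jaw":-1,"xyz":[1.7,-121,-82],"angular":[0,0,0]},{"jaw":-1,"xyz":[1.7,-121,-82],"angular":[0,0,0]},{"jaw":-1,"xyz":[1.7,-121,-82],"angular":[0,0,0]}]'
python3 - <<'E'
from h import *
p,d,m=shot("wrist","w6.png"); s=ctrl.read_state(); print(s["eef_pos"],s["tool_rot"])
w=cloud(d,m)
for b in blobs(w,143,160,100): print(*b)
circles(p,w,m,143,160,151,8,20)
E
```

```text
clock: 25.08
eef_pos: [569.0, -385.7, 268.9]
tool_rot: [3.14, -0.0, 3.132]
force: [-0.3, -0.2, -1.3]
width: 24.9
gripper_force: 59.4
[ 569.06072526 -385.83065714  269.24070194] [ 3.14078223e+00 -7.13623012e-05  3.13242832e+00]
[278. 202.] 2684 [ 568.2 -387.9] [44.1 44.7] 88.6 [ 562.7 -389.9  151.7]
[435. 208.] 2891 [ 570.7 -267. ] [45.2 44.8] 88.9 [ 569.1 -267.3  151.7]
hole [ 569.2 -269.1   12.9] [[569.2, -269.1], [21.7, 24.8]]
```

View pics/w6.png

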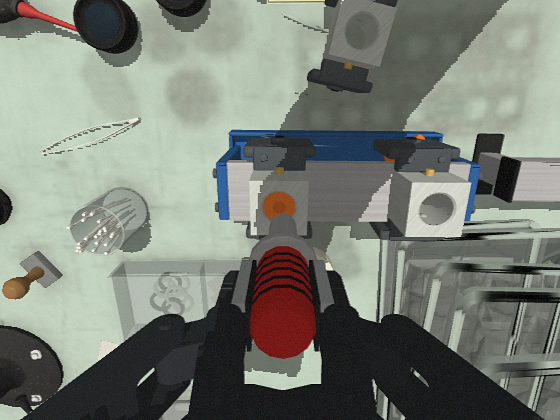

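Yoke A's bore (437,208) is now clear, and its bush shows orange in the tray at (420,138). The drift is about 2 mm off over the second bush (279,206), so I'm correcting that and driving.

```bash
python3 -m creep '[{"jaw":-1,"xyz":[0.7,-2,15],"angular":[0,0,0]},{"jaw":-1,"xyz":[0.7,-2,26],"angular":[0,0,0]},{"jaw":-1,"xyz":[0.7,-2,34],"angular":[0,0,0]},{"jaw":-1,"xyz":[0.7,-2,40],"angular":[0,0,0]},{"jaw":-1,"xyz":[0.7,-2,46],"angular":[0,0,0]},{"jaw":-1,"xyz":[0.7,-2,46],"angular":[0,0,0]}]' && python3 -m creep '[{"jaw":-1,"xyz":[0,0,7],"angular":[0,0,0]},{"jaw":-1,"xyz":[0,0,14],"angular":[0,0,0]},{"jaw":-1,"xyz":[0,0,20],"angular":[0,0,0]},{"jaw":-1,"xyz":[0,0,26],"angular":[0,0,0]},{"jaw":-1,"xyz":[0,0,32],"angular":[0,0,0]},{"jaw":-1,"xyz":[0,0,36],"angular":[0,0,0]},{"jaw":-1,"xyz":[0,0,36],"angular":[0,0,0]},{"jaw":-1,"xyz":[0,0,36],"angular":[0,0,0]}]' && python3 -m creep '[{"jaw":-1,"xyz":[0,0,-30],"angular":[0,0,0]},{"jaw":-1,"xyz":[0,0,-60],"angular":[0,0,0]},{"jaw":-1,"xyz":[0,0,-82],"angular":[0,0,0]},{"jaw":-1,"xyz":[30,0,-82],"angular":[0,0,0]},{"jaw":-1,"xyz":[80,0,-82],"angular":[0,0,0]},{"jaw":-1,"xyz":[110,0,-82],"angular":[0,0,0]},{"jaw":-1,"xyz":[110,0,-82],"angular":[0,0,0]},{"jaw":-1,"xyz":[110,0,-82],"angular":[0,0,0]}]'
python3 - <<'E'
from h import *
p,d,m=shot("top","t7.png"); s=ctrl.read_state(); print(s["eef_pos"],s["tool_rot"])
w=cloud(d,m)
for z in((143,160),(80,97)):
    for b in blobs(w,*z,100): print(*b)
k=cv2.inRange(cv2.cvtColor(p,cv2.COLOR_RGB2HSV),(3,150,120),(18,255,255)); n,l,st,c=cv2.connectedComponentsWithStats(k)
for i in range(1,n):
    if st[i,4]>8: print(st[i,4],c[i].round(),w[int(c[i][1]),int(c[i][0])].round())
cv2.imwrite("pics/t7c.png",cv2.resize(p[120:280,100:420,::-1],None,fx=2.5,fy=2.5,interpolation=cv2.INTER_CUBIC))
E
```

```text
clock: 25.88
eef_pos: [567.6, -389.6, 222.6]
tool_rot: [3.141, -0.001, 3.13]
force: [-0.6, 0.3, -1.2]
width: 24.6
gripper_force: 59.4
clock: 26.88
eef_pos: [568.1, -389.7, 187.6]
tool_rot: [-3.141, 0.0, 3.13]
force: [-0.2, 0.6, -1.4]
width: 24.6
gripper_force: 59.4
clock: 27.88
eef_pos: [458.9, -388.4, 270.0]
tool_rot: [-3.141, 0.002, 3.13]
force: [0.8, -0.6, -1.4]
width: 24.8
gripper_force: 59.4
[ 459.26722491 -388.10627283  269.79645102] [-3.14143741e+00  1.96793314e-03  3.13059283e+00]
[337. 152.] 302 [ 568.3 -387.4] [44.2 45.4] 89.1 [ 572.7 -383.9  149.2]
[281. 158.] 330 [ 571.5 -266.6] [43.9 44.6] 89.2 [ 570.5 -266.9  149.3]
[140. 119.] 2313 [727.7  45.4] [183.9 144.4] 89.9 [727.2  49.8  84.2]
[238. 145.] 1017 [ 642.7 -184. ] [ 79.  197.4] 17.8 [ 634.1 -171.9   87.2]
[171. 180.] 2213 [570.5 -15.2] [303.9  40.7] 88.8 [570.3 -15.5  83.1]
[312. 221.] 316 [ 439.6 -319.4] [44.1 44.5] 77.2 [ 438.8 -319.8   88.9]
109 [504. 118.] [ 663. -849.    6.]
46 [271. 189.] [ 538. -236.   30.]
561 [141. 247.] [436.  81.  24.]
```

View pics/t7c.png

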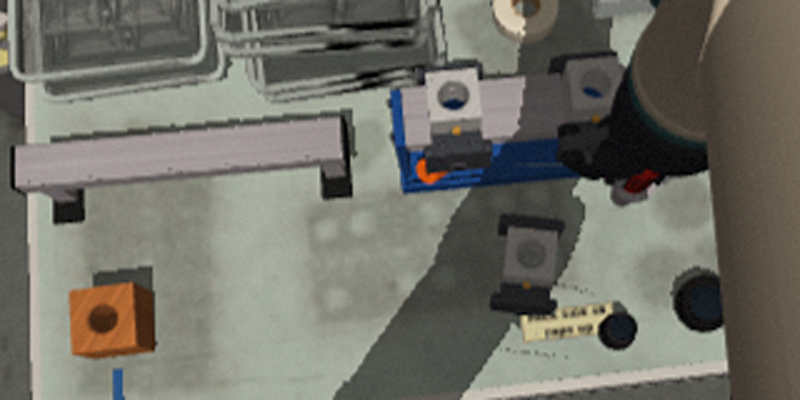

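Both bores on the beam are clear; one bush is visible in the tray at (430,170) in the crop. The block's hole is at (103,318). Next I'll park the drift.

```bash
python3 -m creep '[{"jaw":-1,"xyz":[5,50,0],"angular":[0,0,0]},{"jaw":-1,"xyz":[10,105,0],"angular":[0,0,0]},{"jaw":-1,"xyz":[15,160,0],"angular":[0,0,0]},{"jaw":-1,"xyz":[20,215,0],"angular":[0,0,0]},{"jaw":-1,"xyz":[25,270,0],"angular":[0,0,0]},{"jaw":-1,"xyz":[28,325,0],"angular":[0,0,0]},{"jaw":-1,"xyz":[31,380,0],"angular":[0,0,0]},{"jaw":-1,"xyz":[33,425,0],"angular":[0,0,0]},{"jaw":-1,"xyz":[33,456,0],"angular":[0,0,0]},{"jaw":-1,"xyz":[33,456,0],"angular":[0,0,0]},{"jaw":-1,"xyz":[33,456,0],"angular":[0,0,0]},{"jaw":-1,"xyz":[33,456,0],"angular":[0,0,0]}]'
python3 - <<'E'
from h import *
p,d,m=shot("wrist"); s=ctrl.read_state(); print(s["eef_pos"],s["tool_rot"])
w=cloud(d,m); z=s["eef_pos"][2]+22
print("block",*blobs(w,50,66,300)[0][2:])
for b in blobs(w,z-8,z+8,50): print("handle",*b)
for a in range(190,290,12):
    k=(w[...,2]>a)&(w[...,2]<a+12)&(abs(w[...,0]-431)<22)&(abs(w[...,1]-68)<14); 
    if k.sum()>20: print(a,np.nanmedian(w[k],0).round(1),np.nanpercentile(w[k][:,1],[2,98]).round(1),k.sum())
E
```

```text
clock: 29.42
eef_pos: [430.5, 67.2, 269.2]
tool_rot: [-3.141, -0.0, 3.128]
force: [-0.1, -1.0, -1.0]
width: 25.0
gripper_force: 59.5
[430.41863157  67.12733817 269.21289358] [-3.14134046e+00 -2.01373329e-04  3.12807454e+00]
block [430.6  68.1] [58.5 57.8] 0.8 [428.4  68.3  59. ]
handle [282. 321.] 6181 [428.5  67.7] [68.3 25.9] 89.0 [423.2  67.7 292.2]
handle [171. 316.] 86 [417.4  29.8] [8.9 1.9] 88.7 [417.6  30.2 297.8]
handle [395. 316.] 98 [418.4 106.4] [9.6 2.2] 89.8 [418.5 105.6 298. ]
190 [422.4  67.5 196.1] [59.5 76. ] 181
202 [422.3  68.1 207.8] [60.1 75.4] 188
214 [421.6  67.2 215.2] [63.8 71.8] 30
238 [417.9  68.1 242.4] [54.7 81.1] 1136
250 [419.1  68.1 256.8] [54.9 81. ] 740
262 [419.2  68.1 268.3] [54.6 81.4] 942
274 [419.2  68.1 280.7] [54.7 81.4] 1260
286 [427.   68.3 292. ] [54.6 81.8] 3919
```

```bash
python3 -m creep '[{"jaw":-1,"xyz":[0,0.5,50],"angular":[0,0,0]},{"jaw":-1,"xyz":[0,0.5,95],"angular":[0,0,0]},{"jaw":-1,"xyz":[0,0.5,115],"angular":[0,0,0]},{"jaw":-1,"xyz":[0,0.5,124],"angular":[0,0,0]},{"jaw":-1,"xyz":[0,0.5,132],"angular":[0,0,0]},{"jaw":-1,"xyz":[0,0.5,142],"angular":[0,0,0]},{"jaw":-1,"xyz":[0,0.5,154],"angular":[0,0,0]},{"jaw":-1,"xyz":[0,0.5,165],"angular":[0,0,0]},{"jaw":-1,"xyz":[0,0.5,173],"angular":[0,0,0]},{"jaw":-1,"xyz":[0,0.5,175],"angular":[0,0,0]},{"jaw":-1,"xyz":[0,0.5,175],"angular":[0,0,0]}]'
```

```text
clock: 30.85
eef_pos: [430.3, 68.6, 94.3]
tool_rot: [3.142, -0.0, 3.13]
force: [-0.3, 0.3, -1.3]
width: 24.9
gripper_force: 59.5
```

```bash
python3 -m creep '[{"jaw":-1,"xyz":[0,0,2],"angular":[0,0,0]},{"jaw":-1,"xyz":[0,0,3],"angular":[0,0,0]},{"jaw":-1,"xyz":[0,0,3],"angular":[0,0,0]},{"jaw":0.5,"xyz":[0,0,3],"angular":[0,0,0]},{"jaw":1,"xyz":[0,0,3],"angular":[0,0,0]},{"jaw":1,"xyz":[0,0,3],"angular":[0,0,0]},{"jaw":1,"xyz":[0,0,3],"angular":[0,0,0]},{"jaw":1,"xyz":[0,0,-30],"angular":[0,0,0]},{"jaw":1,"xyz":[0,0,-80],"angular":[0,0,0]},{"jaw":1,"xyz":[0,0,-140],"angular":[0,0,0]},{"jaw":1,"xyz":[0,0,-155],"angular":[0,0,0]}]' && python3 -m creep '[{"jaw":1,"xyz":[0,-50,0],"angular":[0,0,0]},{"jaw":1,"xyz":[0,-105,0],"angular":[0,0,0]},{"jaw":1,"xyz":[0,-160,0],"angular":[0,0,0]},{"jaw":1,"xyz":[-3,-220,0],"angular":[0,0,0.05]},{"jaw":1,"xyz":[-6,-280,0],"angular":[0,0,0.1]},{"jaw":1,"xyz":[-10,-340,0],"angular":[0,0,0.15]},{"jaw":1,"xyz":[-13,-388,0],"angular":[0,0,0.222]},{"jaw":1,"xyz":[-13,-388,0],"angular":[0,0,0.222]},{"jaw":1,"xyz":[-13,-388,0],"angular":[0,0,0.222]},{"jaw":1,"xyz":[-13,-388,0],"angular":[0,0,0.222]}]'
python3 - <<'E'
from h import *
for c in("wrist","top"):
    p,d,m=shot(c,"w8"+c+".png"); s=ctrl.read_state(); print(c,s["eef_pos"],s["tool_rot"])
    w=cloud(d,m)
    for z in((143,160),(105,120),(80,97)):
        for b in blobs(w,*z,100): print(*b)
E
```

```text
clock: 32.22
eef_pos: [431.8, 69.2, 252.3]
tool_rot: [3.141, 0.006, 3.129]
force: [0.4, -0.0, 0.1]
width: 85.3
gripper_force: 0.0
clock: 33.48
eef_pos: [438.8, -317.9, 249.2]
tool_rot: [3.141, -0.001, 2.911]
force: [0.2, 0.3, 0.6]
width: 85.2
gripper_force: 0.0
wrist [ 438.84240862 -318.11029137  249.30231569] [ 3.14128306e+00 -4.13549789e-04  2.91050312e+00]
[369. 350.] 1550 [ 570.7 -271.4] [35.  46.1] 89.4 [ 572.1 -275.9  151.6]
[235. 366.] 1822 [ 566.1 -387.9] [44.7 43.7] 89.0 [ 556.  -386.4  151.6]
[285. 321.] 7636 [ 567.7 -345.1] [196.6  84.5] 88.5 [ 552.5 -342.5  106.6]
[346. 354.] 140 [ 601.3 -293.1] [21.3  8.7] 1.8 [ 603.6 -293.   114.4]
[280. 192.] 2021 [ 438.7 -319.9] [44.1 44.8] 77.3 [ 436.6 -319.8   91.9]
[509. 269.] 3794 [ 567.3 -119.8] [96.6 41. ] 88.8 [ 564.7 -121.2   85.7]
[355. 268.] 637 [ 528.9 -266.7] [ 9.9 60.2] 3.8 [ 528.7 -266.8   88.9]
[408. 274.] 119 [ 545.8 -218.9] [ 9.3 12.1] 33.7 [ 545.4 -218.    89.4]
[236. 290.] 609 [ 525.3 -386.5] [59.9  9.4] 82.9 [ 525.5 -384.7   88.9]
[296. 298.] 115 [ 543.2 -328.3] [62.4  1.9] 89.2 [ 543.3 -327.5   95.6]
[507. 330.] 3149 [ 643.7 -135.6] [106.3  58.7] 87.0 [ 631.7 -122.6   88.6]
[380. 379.] 189 [ 670.9 -264.6] [14.9 35.1] 58.2 [ 666.5 -263.    90.8]
top [ 438.90725081 -318.33557719  249.43017534] [ 3.14153860e+00 -1.73951611e-04  2.91025653e+00]
[281. 157.] 330 [ 571.6 -266.5] [43.7 44.4] 89.2 [ 571.6 -266.9  149. ]
[283. 177.] 220 [ 540.1 -267.1] [22.  61.8] 0.9 [ 538.8 -268.   115. ]
[132. 244.] 120 [431.   68.1] [23.4 24. ] 83.3 [430.6  67.1 111.7]
[140. 119.] 2272 [727.2  45.4] [145.5 184.7] 0.2 [728.6  50.2  84.3]
[238. 145.] 1014 [ 640.6 -179.1] [ 61.2 190.5] 11.4 [ 633.8 -170.4   87. ]
[171. 180.] 2230 [570.5 -15.3] [304.   40.6] 88.7 [570.1 -15.7  83.1]
```

View pics/w8wrist.png

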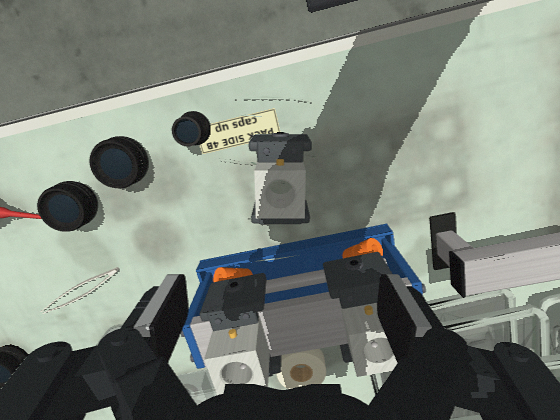

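Both bushes are in the tray, at (222,275) and (362,247), and the third yoke lies under the hand at (282,192). I'll grasp it now.

```bash
python3 -m creep '[{"jaw":1,"xyz":[-0.6,-1.3,50],"angular":[0,0,0]},{"jaw":1,"xyz":[-0.6,-1.3,100],"angular":[0,0,0]},{"jaw":1,"xyz":[-0.6,-1.3,130],"angular":[0,0,0]},{"jaw":1,"xyz":[-0.6,-1.3,155],"angular":[0,0,0]},{"jaw":1,"xyz":[-0.6,-1.3,170],"angular":[0,0,0]},{"jaw":1,"xyz":[-0.6,-1.3,175],"angular":[0,0,0]},{"jaw":1,"xyz":[-0.6,-1.3,175],"angular":[0,0,0]},{"jaw":-1,"xyz":[-0.6,-1.3,175],"angular":[0,0,0]},{"jaw":-1,"xyz":[-0.6,-1.3,175],"angular":[0,0,0]},{"jaw":-1,"xyz":[-0.6,-1.3,175],"angular":[0,0,0]},{"jaw":-1,"xyz":[-0.6,-1.3,175],"angular":[0,0,0]},{"jaw":-1,"xyz":[-0.6,-1.3,175],"angular":[0,0,0]}]' && python3 -m creep '[{"jaw":-1,"xyz":[0,0,-20],"angular":[0,0,0]},{"jaw":-1,"xyz":[0,0,-60],"angular":[0,0,0]},{"jaw":-1,"xyz":[0,0,-110],"angular":[0,0,0]},{"jaw":-1,"xyz":[0,0,-150],"angular":[0,0,0]},{"jaw":-1,"xyz":[0,0,-160],"angular":[0,0,0]}]'
```

```text
clock: 35.08
eef_pos: [439.3, -321.2, 75.0]
tool_rot: [-3.141, 0.001, 2.908]
force: [-0.7, 1.1, 6.0]
width: 43.4
gripper_force: 60.6
clock: 35.7
eef_pos: [439.8, -321.5, 236.3]
tool_rot: [-3.14, 0.004, 2.907]
force: [0.1, 0.5, -3.5]
width: 43.4
gripper_force: 62.1
```

```bash
python3 -m creep '[{"jaw":-1,"xyz":[0,50,0],"angular":[0,0,0]},{"jaw":-1,"xyz":[0,105,0],"angular":[0,0,0]},{"jaw":-1,"xyz":[0,160,0],"angular":[0,0,-0.05]},{"jaw":-1,"xyz":[0,220,0],"angular":[0,0,-0.1]},{"jaw":-1,"xyz":[0,280,0],"angular":[0,0,-0.15]},{"jaw":-1,"xyz":[-10,330,0],"angular":[0,0,-0.214]},{"jaw":-1,"xyz":[-25,380,0],"angular":[0,0,-0.214]},{"jaw":-1,"xyz":[-36.5,416.5,0],"angular":[0,0,-0.214]},{"jaw":-1,"xyz":[-36.5,416.5,0],"angular":[0,0,-0.214]},{"jaw":-1,"xyz":[-36.5,416.5,0],"angular":[0,0,-0.214]},{"jaw":-1,"xyz":[-36.5,416.5,0],"angular":[0,0,-0.214]}]'
python3 - <<'E'
from h import *
p,d,m=shot("wrist"); s=ctrl.read_state(); print(s["eef_pos"],s["tool_rot"])
w=cloud(d,m); z=s["eef_pos"][2]+17
for a in((80,92),(z-6,z+6)):
    for b in blobs(w,*a,300): print(*b)
E
```

```text
clock: 37.08
eef_pos: [570.2, 73.8, 233.5]
tool_rot: [-3.14, -0.002, 3.12]
force: [0.2, -1.3, -2.2]
width: 43.2
gripper_force: 62.2
[570.44623103  73.96583773 233.80384145] [-3.14039166e+00 -1.10240101e-03  3.11983357e+00]
[112. 198.] 10138 [568.6 -67.4] [199.6  40.5] 89.0 [567.2 -70.7  86.1]
[347. 199.] 625 [572.3 126.5] [20.4 40.5] 87.6 [574.5 130.7  86. ]
[ 65. 277.] 4692 [ 660.5 -137.7] [ 87.  113.8] 1.2 [ 641.4 -125.3   88.2]
[176. 300.] 1073 [674.1 -31.9] [30.1 57. ] 63.2 [671.4 -31.3  83.7]
[328. 373.] 434 [756.3 115.3] [29.7 47.5] 84.6 [764.7 118.8  84.1]
[259. 376.] 382 [763.4  45.5] [23.5 30.9] 88.1 [759.5  46.4  88.8]
[283. 315.] 10979 [569.5  74.5] [70.9 45.7] 89.3 [563.5  74.6 250.6]
```

```bash
python3 -m creep '[{"jaw":-1,"xyz":[-1,0,40],"angular":[0,0,0]},{"jaw":-1,"xyz":[-1,0,70],"angular":[0,0,0]},{"jaw":-1,"xyz":[-1,0,90],"angular":[0,0,0]},{"jaw":-1,"xyz":[-1,0,105],"angular":[0,0,0]},{"jaw":-1,"xyz":[-1,0,113],"angular":[0,0,0]},{"jaw":-1,"xyz":[-1,0,117],"angular":[0,0,0]},{"jaw":-1,"xyz":[-1,0,119],"angular":[0,0,0]},{"jaw":-1,"xyz":[-1,0,119],"angular":[0,0,0]},{"jaw":-1,"xyz":[-1,0,119],"angular":[0,0,0]}]'
```

```text
clock: 38.25
eef_pos: [572.2, 75.7, 115.7]
tool_rot: [3.141, 0.001, 3.122]
force: [0.0, 0.5, -3.2]
width: 43.1
gripper_force: 62.4
```

```bash
python3 -m creep '[{"jaw":-1,"xyz":[0,0,1.2],"angular":[0,0,0]},{"jaw":-1,"xyz":[0,0,1.2],"angular":[0,0,0]},{"jaw":0.5,"xyz":[0,0,1.2],"angular":[0,0,0]},{"jaw":0.5,"xyz":[0,0,1.2],"angular":[0,0,0]},{"jaw":0.5,"xyz":[0,0,1.2],"angular":[0,0,0]},{"jaw":0.5,"xyz":[0,0,-40],"angular":[0,0,0]},{"jaw":0.5,"xyz":[0,0,-90],"angular":[0,0,0]},{"jaw":1,"xyz":[0,0,-125],"angular":[0,0,0]},{"jaw":1,"xyz":[40,0,-125],"angular":[0,0,0]},{"jaw":1,"xyz":[70,0,-125],"angular":[0,0,0]}]' && python3 -m creep '[{"jaw":1,"xyz":[0,-50,0],"angular":[0,0,0]},{"jaw":1,"xyz":[0,-105,0],"angular":[0,0,0]},{"jaw":1,"xyz":[0,-160,0],"angular":[0,0,0]},{"jaw":1,"xyz":[0,-220,0],"angular":[0,0,0]},{"jaw":1,"xyz":[0,-280,0],"angular":[0,0,0]},{"jaw":1,"xyz":[-10,-342,0],"angular":[0,0,0]},{"jaw":1,"xyz":[-40,-342,0],"angular":[0,0,0]},{"jaw":1,"xyz":[-77,-342,0],"angular":[0,0,0]},{"jaw":1,"xyz":[-77,-342,0],"angular":[0,0,0]},{"jaw":1,"xyz":[-77,-342,0],"angular":[0,0,0]},{"jaw":1,"xyz":[-77,-342,0],"angular":[0,0,0]}]'
python3 - <<'E'
from h import *
for c in("wrist","top"):
    p,d,m=shot(c,"w9"+c+".png"); s=ctrl.read_state(); print(c,s["eef_pos"],s["tool_rot"])
    w=cloud(d,m)
    for z in((120,140),(143,160),):
        for b in blobs(w,*z,100): print(*b)
E
```

```text
clock: 39.5
eef_pos: [500.8, 77.1, 240.7]
tool_rot: [-3.141, 0.0, 3.122]
force: [0.5, -1.0, 0.1]
width: 85.7
gripper_force: 0.0
clock: 40.88
eef_pos: [571.2, -266.6, 240.3]
tool_rot: [-3.141, -0.001, 3.122]
force: [0.5, -0.9, 0.7]
width: 85.2
gripper_force: 0.0
wrist [ 571.32501268 -266.66801472  240.41238365] [-3.14106108e+00 -7.08231692e-04  3.12151469e+00]
[134. 199.] 1136 [ 565.1 -376.2] [67.7 38.2] 29.7 [ 552.3 -366.3  130.8]
[281. 183.] 470 [ 546.3 -266.5] [43.8  5.9] 89.1 [ 548.8 -266.8  131.6]
[107. 219.] 523 [ 572.2 -395.2] [24.9 10.8] 32.3 [ 574.5 -398.8  131.4]
[281. 225.] 367 [ 578.3 -267.1] [25.6 11.8] 88.0 [ 581.8 -267.5  131.1]
[333. 285.] 949 [ 633.4 -229.3] [28.3 74.8] 27.3 [ 627.3 -230.   137.9]
[469. 286.] 1217 [ 634.  -118.9] [107.5  17.8] 76.6 [ 632.3 -121.2  137.4]
[106. 218.] 3712 [ 567.3 -387.6] [45.4 44.7] 89.4 [ 565.4 -387.6  151.9]
[282. 220.] 3234 [ 570.6 -266.8] [44.2 44.9] 89.7 [ 568.3 -266.8  151.9]
[451. 299.] 138 [ 639.9 -137.8] [42.1  5.8] 89.0 [ 639.8 -138.5  143.5]
top [ 571.46469346 -266.75377435  240.51903102] [-3.14096214e+00 -4.14929619e-04  3.12137281e+00]
[213. 139.] 275 [ 637.4 -124.3] [111.9  15.9] 83.8 [ 635.1 -126.   136.8]
[123. 178.] 372 [572.3  76.4] [45.1 45.6] 89.3 [571.4  75.9 128.7]
```

```bash
python3 -m creep '[{"jaw":1,"xyz":[0,0,40],"angular":[0,0,0]},{"jaw":1,"xyz":[0,0,75],"angular":[0,0,0]},{"jaw":1,"xyz":[0,0,95],"angular":[0,0,0]},{"jaw":1,"xyz":[0,0,105],"angular":[0,0,0]},{"jaw":1,"xyz":[0,0,105],"angular":[0,0,0]},{"jaw":-1,"xyz":[0,0,105],"angular":[0,0,0]},{"jaw":-1,"xyz":[0,0,105],"angular":[0,0,0]},{"jaw":-1,"xyz":[0,0,105],"angular":[0,0,0]},{"jaw":-1,"xyz":[0,0,105],"angular":[0,0,0]},{"jaw":-1,"xyz":[0,0,105],"angular":[0,0,0]}]' && python3 -m creep '[{"jaw":-1,"xyz":[0,0,-20],"angular":[0,0,0]},{"jaw":-1,"xyz":[0,0,-50],"angular":[0,0,0]},{"jaw":-1,"xyz":[0,0,-100],"angular":[0,0,0]},{"jaw":-1,"xyz":[30,0,-105],"angular":[0,0,0]},{"jaw":-1,"xyz":[65,20,-105],"angular":[0,0,0]},{"jaw":-1,"xyz":[75,70,-105],"angular":[0,0,0]},{"jaw":-1,"xyz":[75,130,-105],"angular":[0,0,0]},{"jaw":-1,"xyz":[75,190,-105],"angular":[0,0,0]},{"jaw":-1,"xyz":[75,240,-105],"angular":[0,0,0]},{"jaw":-1,"xyz":[40,256,-105],"angular":[0,0,0]},{"jaw":-1,"xyz":[6,256,-105],"angular":[0,0,0]},{"jaw":-1,"xyz":[6,256,-105],"angular":[0,0,0]}]'
python3 - <<'E'
from h import *
p,d,m=shot("wrist"); s=ctrl.read_state(); print(s["eef_pos"],s["tool_rot"])
w=cloud(d,m); z=s["eef_pos"][2]+17
for a in((80,92),(122,140),(z-6,z+6)):
    for b in blobs(w,*a,300,box=(500,620,-300,200)): print(*b)
E
```

```text
clock: 42.22
eef_pos: [572.8, -266.7, 136.5]
tool_rot: [-3.141, 0.002, 3.122]
force: [-1.0, -0.9, 5.2]
width: 43.3
gripper_force: 62.0
clock: 43.72
eef_pos: [573.2, -9.8, 240.9]
tool_rot: [3.14, 0.002, 3.122]
force: [0.2, -0.2, -2.7]
width: 43.4
gripper_force: 61.7
[571.3676497  -9.9649748 240.5179328] [ 3.14112689e+00 -4.38080040e-04  3.12191842e+00]
[349. 187.] 719 [568.4  44.9] [21.3 56.8] 87.8 [565.   49.4  86. ]
[ 49. 195.] 600 [ 571.3 -211.7] [54.   8.9] 7.1 [ 569.1 -211.7   86.1]
[161. 189.] 5520 [ 567.3 -109.8] [115.7  41. ] 89.5 [ 565.6 -113.9   86.1]
[439. 187.] 974 [573.1 120.8] [32.1 40.8] 89.7 [568.3 126.9  85.9]
[134. 244.] 602 [ 618.3 -154.9] [  3.4 131.5] 0.1 [ 618.8 -143.5   86.2]
[397. 205.] 3057 [571.4  76.5] [44.9 44.7] 88.8 [569.7  76.6 131.7]
[282. 311.] 10664 [571.2  -9.1] [70.7 45.8] 89.8 [566.1  -9.2 256.4]
```

```bash
python3 -m creep '[{"jaw":-1,"xyz":[0.5,0,40],"angular":[0,0,0]},{"jaw":-1,"xyz":[0.5,0,75],"angular":[0,0,0]},{"jaw":-1,"xyz":[0.5,0,98],"angular":[0,0,0]},{"jaw":-1,"xyz":[0.5,0,112],"angular":[0,0,0]},{"jaw":-1,"xyz":[0.5,0,119],"angular":[0,0,0]},{"jaw":-1,"xyz":[0.5,0,123],"angular":[0,0,0]},{"jaw":-1,"xyz":[0.5,0,124.5],"angular":[0,0,0]},{"jaw":-1,"xyz":[0.5,0,124.5],"angular":[0,0,0]},{"jaw":-1,"xyz":[0.5,0,124.5],"angular":[0,0,0]}]'
```

```text
clock: 44.9
eef_pos: [571.1, -10.3, 116.4]
tool_rot: [-3.142, 0.001, 3.122]
force: [-0.1, 0.0, 1.7]
width: 43.1
gripper_force: 62.0
```

```bash
python3 -m creep '[{"jaw":0.4,"xyz":[0,0,0],"angular":[0,0,0]},{"jaw":0.4,"xyz":[0,0,0],"angular":[0,0,0]},{"jaw":0.4,"xyz":[0,0,0],"angular":[0,0,0]},{"jaw":0.4,"xyz":[0,0,-40],"angular":[0,0,0]},{"jaw":0.4,"xyz":[0,0,-90],"angular":[0,0,0]},{"jaw":1,"xyz":[0,0,-124],"angular":[0,0,0]},{"jaw":1,"xyz":[40,0,-124],"angular":[0,0,0]},{"jaw":1,"xyz":[70,0,-124],"angular":[0,0,0]}]' && python3 -m creep '[{"jaw":1,"xyz":[0,-50,0],"angular":[0,0,0]},{"jaw":1,"xyz":[0,-105,0],"angular":[0,0,0]},{"jaw":1,"xyz":[0,-160,0],"angular":[0,0,0]},{"jaw":1,"xyz":[0,-220,0],"angular":[0,0,0]},{"jaw":1,"xyz":[0,-280,0],"angular":[0,0,0]},{"jaw":1,"xyz":[-5,-335,0],"angular":[0,0,0]},{"jaw":1,"xyz":[-40,-377,0],"angular":[0,0,0]},{"jaw":1,"xyz":[-75,-377,0],"angular":[0,0,0]},{"jaw":1,"xyz":[-75,-377,0],"angular":[0,0,0]},{"jaw":1,"xyz":[-75,-377,0],"angular":[0,0,0]},{"jaw":1,"xyz":[-75,-377,0],"angular":[0,0,0]}]'
python3 - <<'E'
from h import *
for c in("wrist","top"):
    p,d,m=shot(c); s=ctrl.read_state(); print(c,s["eef_pos"],s["tool_rot"])
    w=cloud(d,m)
    for z in((120,140),(143,160),):
        for b in blobs(w,*z,200,box=(500,620,-450,200)): print(*b)
E
```

```text
clock: 45.9
eef_pos: [499.6, -8.9, 240.2]
tool_rot: [-3.141, 0.0, 3.122]
force: [-0.2, -0.2, -0.0]
width: 85.4
gripper_force: 0.0
clock: 47.28
eef_pos: [567.3, -387.5, 240.0]
tool_rot: [-3.141, -0.001, 3.122]
force: [0.7, -0.4, 0.2]
width: 85.5
gripper_force: 0.0
wrist [ 567.35442121 -387.61344741  240.08622385] [-3.14084433e+00 -7.12748847e-04  3.12151102e+00]
[281. 184.] 473 [ 543.1 -387.5] [43.9  5.7] 89.1 [ 545.4 -387.6  131.6]
[281. 226.] 362 [ 574.9 -387.9] [25.7 12.2] 89.6 [ 578.6 -388.4  131.3]
[281. 220.] 3216 [ 567.2 -387.8] [44.1 44.4] 89.1 [ 564.9 -387.7  151.9]
top [ 567.51246029 -387.6208718   240.14082297] [-3.14089171e+00 -4.34215211e-04  3.12148897e+00]
[163. 175.] 362 [570.   -9.4] [45.5 45.3] 89.5 [569.7  -9.9 128.5]
[122. 178.] 370 [572.3  76.5] [44.6 45.2] 88.3 [571.8  76.  128.9]
[338. 153.] 337 [ 568.3 -387.5] [44.6 44.9] 88.8 [ 568.5 -387.7  149. ]
```

```bash
python3 -m creep '[{"jaw":1,"xyz":[0,0,40],"angular":[0,0,0]},{"jaw":1,"xyz":[0,0,75],"angular":[0,0,0]},{"jaw":1,"xyz":[0,0,95],"angular":[0,0,0]},{"jaw":1,"xyz":[0,0,105],"angular":[0,0,0]},{"jaw":1,"xyz":[0,0,105],"angular":[0,0,0]},{"jaw":-1,"xyz":[0,0,105],"angular":[0,0,0]},{"jaw":-1,"xyz":[0,0,105],"angular":[0,0,0]},{"jaw":-1,"xyz":[0,0,105],"angular":[0,0,0]},{"jaw":-1,"xyz":[0,0,105],"angular":[0,0,0]},{"jaw":-1,"xyz":[0,0,105],"angular":[0,0,0]}]' && python3 -m creep '[{"jaw":-1,"xyz":[0,0,-20],"angular":[0,0,0]},{"jaw":-1,"xyz":[0,0,-50],"angular":[0,0,0]},{"jaw":-1,"xyz":[0,0,-100],"angular":[0,0,0]},{"jaw":-1,"xyz":[30,0,-105],"angular":[0,0,0]},{"jaw":-1,"xyz":[65,30,-105],"angular":[0,0,0]},{"jaw":-1,"xyz":[75,90,-105],"angular":[0,0,0]},{"jaw":-1,"xyz":[75,150,-105],"angular":[0,0,0]},{"jaw":-1,"xyz":[75,210,-105],"angular":[0,0,0]},{"jaw":-1,"xyz":[75,265,-105],"angular":[0,0,0]},{"jaw":-1,"xyz":[40,291.5,-105],"angular":[0,0,0]},{"jaw":-1,"xyz":[4.5,291.5,-105],"angular":[0,0,0]},{"jaw":-1,"xyz":[4.5,291.5,-105],"angular":[0,0,0]}]'
python3 - <<'E'
from h import *
p,d,m=shot("wrist","w10.png"); s=ctrl.read_state(); print(s["eef_pos"],s["tool_rot"])
w=cloud(d,m); z=s["eef_pos"][2]+17
for a in((80,92),(122,140),(z-6,z+6)):
    for b in blobs(w,*a,300,box=(500,630,-300,200)): print(*b)
E
```

```text
clock: 48.62
eef_pos: [568.9, -387.8, 136.1]
tool_rot: [-3.14, 0.002, 3.121]
force: [-1.1, -0.2, 5.9]
width: 43.2
gripper_force: 62.0
clock: 50.12
eef_pos: [571.8, -94.8, 240.4]
tool_rot: [3.141, 0.002, 3.123]
force: [-0.6, 0.1, -3.1]
width: 42.9
gripper_force: 61.8
[569.88164547 -95.2568308  240.02067172] [ 3.14116652e+00 -2.36263313e-04  3.12237214e+00]
[443. 190.] 1572 [577.5  46.5] [66.9 38.5] 16.4 [569.3  45.9  86. ]
[348. 185.] 637 [568.2 -41.3] [19.9 48.5] 88.7 [561.6 -36.1  86. ]
[147. 192.] 337 [ 571.4 -212. ] [53.8  8.1] 6.8 [ 568.3 -211.7   86. ]
[211. 187.] 1125 [ 567.  -152.1] [31.  40.5] 88.3 [ 562.  -156.4   86. ]
[168. 249.] 1153 [ 624.9 -203.5] [ 12.2 123. ] 1.2 [ 621.3 -199.6   87.5]
[396. 204.] 3059 [569.1  -9.8] [45.1 44.5] 89.2 [567.1  -9.8 131.8]
[511. 205.] 3425 [571.3  76.3] [45.8 44.4] 89.4 [569.8  75.8 131.5]
[142. 283.] 1001 [ 627.  -204.9] [89.1  6. ] 90.0 [ 627.5 -206.7  136.9]
[283. 313.] 10775 [570.7 -94.1] [71.  45.9] 89.4 [564.8 -94.1 256.4]
```

```bash
python3 -m creep '[{"jaw":-1,"xyz":[1.5,0,40],"angular":[0,0,0]},{"jaw":-1,"xyz":[1.5,0,75],"angular":[0,0,0]},{"jaw":-1,"xyz":[1.5,0,98],"angular":[0,0,0]},{"jaw":-1,"xyz":[1.5,0,112],"angular":[0,0,0]},{"jaw":-1,"xyz":[1.5,0,119],"angular":[0,0,0]},{"jaw":-1,"xyz":[1.5,0,123],"angular":[0,0,0]},{"jaw":-1,"xyz":[1.5,0,124],"angular":[0,0,0]},{"jaw":-1,"xyz":[1.5,0,124],"angular":[0,0,0]},{"jaw":-1,"xyz":[1.5,0,124],"angular":[0,0,0]}]'
```

```text
clock: 51.3
eef_pos: [568.3, -95.8, 116.2]
tool_rot: [-3.141, 0.001, 3.122]
force: [-0.6, -0.2, -2.8]
width: 43.4
gripper_force: 61.9
```

```bash
python3 -m creep '[{"jaw":-1,"xyz":[0,0,0.8],"angular":[0,0,0]},{"jaw":-1,"xyz":[0,0,0.8],"angular":[0,0,0]},{"jaw":0.4,"xyz":[0,0,0.8],"angular":[0,0,0]},{"jaw":0.4,"xyz":[0,0,0.8],"angular":[0,0,0]},{"jaw":0.4,"xyz":[0,0,0.8],"angular":[0,0,0]},{"jaw":0.4,"xyz":[0,0,-40],"angular":[0,0,0]},{"jaw":0.4,"xyz":[0,0,-90],"angular":[0,0,0]},{"jaw":1,"xyz":[0,0,-124],"angular":[0,0,0]},{"jaw":1,"xyz":[50,0,-124],"angular":[0,0,0]},{"jaw":1,"xyz":[100,-50,-124],"angular":[0,0,0]},{"jaw":1,"xyz":[130,-100,-124],"angular":[0,0,0]},{"jaw":1,"xyz":[130,-150,-124],"angular":[0,0,0]}]' && python3 -m creep '[{"jaw":1,"xyz":[0,-60,0],"angular":[0,0,0]},{"jaw":1,"xyz":[0,-120,0],"angular":[0,0,0]},{"jaw":1,"xyz":[0,-150,0],"angular":[0,0,0]},{"jaw":1,"xyz":[0,-150,0],"angular":[0,0,0]},{"jaw":1,"xyz":[0,-150,0],"angular":[0,0,0]}]'
python3 - <<'E'
from h import *
p,d,m=shot("top"); s=ctrl.read_state(); print(s["clock"],s["eef_pos"])
w=cloud(d,m)
for z in((104,118),(120,140)):
    for b in blobs(w,*z,60,box=(350,610,-450,200)): print(*b)
for z in((50,67),(80,97)):
    for b in blobs(w,*z,60,box=(350,610,-450,200)): print(*b)
cv2.imwrite("pics/t11c.png",cv2.resize(p[120:290,100:420,::-1],None,fx=2.5,fy=2.5,interpolation=cv2.INTER_CUBIC))
E
```

```text
clock: 52.8
eef_pos: [432.4, -244.5, 240.0]
tool_rot: [-3.14, -0.002, 3.122]
force: [1.2, -0.4, 0.1]
width: 85.7
gripper_force: 0.0
clock: 53.42
eef_pos: [432.4, -391.8, 239.7]
tool_rot: [3.14, 0.0, 3.123]
force: [-0.1, 1.0, -0.0]
width: 85.2
gripper_force: 0.0
53.475 [ 432.56351079 -391.49994426  239.90380263]
[206. 180.] 68 [ 555.5 -105.3] [28.7 58.8] 41.9 [546.5 -99.  110.4]
[169. 182.] 77 [559.  -20.6] [31.  61.5] 43.8 [548.7 -22.7 110.4]
[130. 184.] 91 [561.5  65.7] [31.2 61.3] 45.7 [551.2  56.  110.9]
[132. 244.] 120 [431.1  67.1] [24.4 22.6] 5.1 [430.3  67.  111.7]
[202. 171.] 348 [567.9 -94.9] [44.7 45.2] 88.9 [566.6 -96.  128.8]
[163. 175.] 361 [570.2  -9.7] [45.  45.2] 89.0 [570.   -9.7 128.7]
[123. 178.] 375 [572.1  76.4] [45.2 44.8] 89.3 [571.4  76.  128.7]
[137. 204.] 63 [530.5  76.2] [ 9.1 59.2] 6.5 [530.5  71.1  60.3]
[143. 247.] 496 [431.3  68.7] [58.4 59.4] 0.5 [423.2  58.7  56.4]
[208. 160.] 87 [602.8 -96.4] [58.5 14.6] 84.7 [ 605.4 -109.    93.8]
[198. 182.] 1189 [567.  -74.1] [186.  83.] 88.4 [555.5 -73.5  85. ]
[131. 187.] 717 [569.9  79.1] [116.3  80.2] 89.9 [561.1  62.   85.1]
```

View pics/t11c.png

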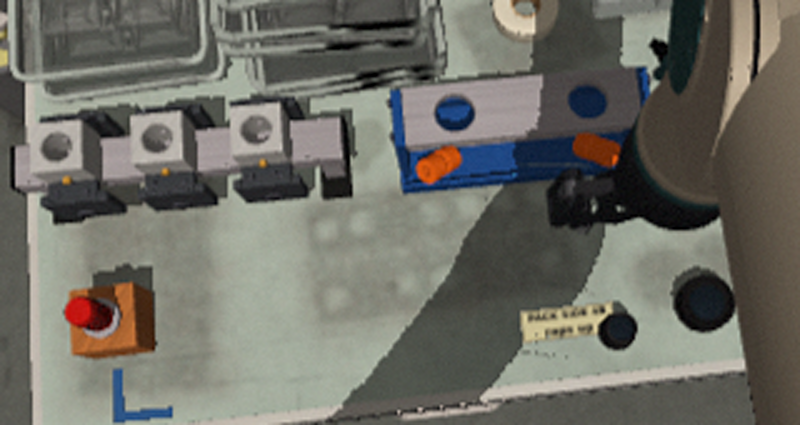

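The final view shows three stripped yokes level on the rail, at (57,148), (162,140) and (262,130) in the crop. Both bushes lie in the tray at (437,163) and (597,150), and the drift is home in its block at (95,315).

```bash
python3 -c "
from cell import ctrl; print(ctrl.finish_job())"
```

```text
the job is handed in; nothing more can be done
None
```

The job is handed in: I drove the two remaining bushes out into the catch tray with the drift (the third yoke was already stripped), all three yokes hang level on the wash rail, the drift is home in its block, and I left the lenses and loupe alone.

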